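Sort out the camp cup stack

TASK

A mug with a loop handle has been packed by mistake in the middle of the stack of steel cups on the cork mat: lift off what is above it, take it out and stand it upright on the green plate. Then put the cups back, so that all the steel cups on the board, the loose ones too, are fully nested in one upright stack on the cork mat, and close the top cup with the lid. Leave the other things on the board where they are.

Things in the scene. Friction and masses are not known exactly. Their poses are not given: they have to be found in the camera images.
- mat: Round cork mat fixed to the board, 120 mm across, 5 mm thick; origin: centre of its underside. The starting stack stands on its middle.
- plate: Small green enamel plate, fixed to the board: 150 mm across its rim, 14 mm high; flat inner floor about 90 mm across, 4 mm above the board. Origin: centre of its underside.
- mug: The odd one in the starting stack, second from the bottom: same shape, size (66 x 60 mm) and nesting as the cups, 85 to 145 g, but with a loop handle on its band along its own +y, reaching 62 mm from its axis, 7 mm thick, between 35 and 59 mm up. Origin: centre of its underside.
- lid: Steel lid for the stack: flange 68 mm across, from 6 to 11 mm up, over a 50 mm plug that goes into a cup's mouth; upright wooden knob 20 mm across from 11 to 37 mm up. Origin: centre of the plug's underside, 54 mm above the origin of a cup it sits on. Starts upright on the board. 60 to 105 g.
- cup_a: Steel camp cup, mouth up, 66 mm across, 60 mm tall, like all the cups. Origin: centre of its underside. Foot 40 mm wide, body widening to 53 mm at 34 mm up, where a shoulder steps out to an upright 66 mm band up to the rim (58 mm inside). Nested, the shoulder rests on the rim below, 26 mm above the next cup's origin. 110 g. Bottom of the starting stack, on the mat.
- cup_b: Steel camp cup, mouth up, 66 mm across, 60 mm tall, like all the cups. Origin: centre of its underside. Foot 40 mm wide, body widening to 53 mm at 34 mm up, where a shoulder steps out to an upright 66 mm band up to the rim (58 mm inside). Nested, the shoulder rests on the rim below, 26 mm above the next cup's origin. 110 g. In the starting stack, nested in the mug.
- cup_c: Steel camp cup, mouth up, 66 mm across, 60 mm tall, like all the cups. Origin: centre of its underside. Foot 40 mm wide, body widening to 53 mm at 34 mm up, where a shoulder steps out to an upright 66 mm band up to the rim (58 mm inside). Nested, the shoulder rests on the rim below, 26 mm above the next cup's origin. 110 g. If present, in the starting stack, nested in cup_b (top).
- cup_d: Steel camp cup, mouth up, 66 mm across, 60 mm tall, like all the cups. Origin: centre of its underside. Foot 40 mm wide, body widening to 53 mm at 34 mm up, where a shoulder steps out to an upright 66 mm band up to the rim (58 mm inside). Nested, the shoulder rests on the rim below, 26 mm above the next cup's origin. 110 g. If present, standing alone on the board.
- cup_e: Steel camp cup, mouth up, 66 mm across, 60 mm tall, like all the cups. Origin: centre of its underside. Foot 40 mm wide, body widening to 53 mm at 34 mm up, where a shoulder steps out to an upright 66 mm band up to the rim (58 mm inside). Nested, the shoulder rests on the rim below, 26 mm above the next cup's origin. 110 g. If present, standing alone on the board.
- cup_f: Steel camp cup, mouth up, 66 mm across, 60 mm tall, like all the cups. Origin: centre of its underside. Foot 40 mm wide, body widening to 53 mm at 34 mm up, where a shoulder steps out to an upright 66 mm band up to the rim (58 mm inside). Nested, the shoulder rests on the rim below, 26 mm above the next cup's origin. 110 g. If present, standing alone on the board.
- pot: Bystander: red pot, 150 mm across, 122 mm tall over its lid's knob, wire handle to 110 mm along +x; origin at its underside's centre.
- stove: Bystander: backpacking stove, fixed, legs and pot supports within 75 mm of its axis, 90 mm tall; origin at its underside's centre.
- canister: Bystander: white gas canister, 100 mm across, 94 mm tall; origin at its underside's centre.
- shaker: Bystander: plastic spice shaker, 50 mm across, 90 mm tall; origin at its underside's centre.
- spoon: Bystander: steel spoon lying on the board, 170 mm long along its x; origin near its middle.
- flask: Bystander: metal drinking bottle, 72 mm across, 200 mm tall; origin at its underside's centre.
Things that resemble listed ones, but are neither listed nor needed, are in the scene too. Leave any yellow look-alike of the mug alone.

How it is judged:
At the end, for the whole second after the job is handed in: All cups nested in one upright stack (axes within 12 mm, steps of 26 mm within 6 mm), cup_a within 40 mm of the mat's centre; lid seated on the top cup (14 mm, 6 mm); mug upright on the plate's floor within 35 mm of its centre; tilts below 0.1 rad; all at rest (horizontal distance between cup_a and mat below 0.04 m and angle between each of cup_a, cup_b, cup_c, cup_d, cup_e, cup_f, lid, mug's own z axis and vertical below 0.1 rad and linear speed of each of cup_a, cup_b, cup_c, cup_d, cup_e, cup_f, lid, mug below 0.02 m/s and horizontal distance between each of cup_b, cup_c, cup_d, cup_e, cup_f and cup_a below 0.012 m and (z of cup_b in the frame of cup_a between -0.136 and -0.124 m or z of cup_b in the frame of cup_a between -0.11 and -0.098 m or z of cup_b in the frame of cup_a between -0.084 and -0.072 m or z of cup_b in the frame of cup_a between -0.058 and -0.046 m or z of cup_b in the frame of cup_a between -0.032 and -0.02 m or z of cup_b in the frame of cup_a between 0.02 and 0.032 m or z of cup_b in the frame of cup_a between 0.046 and 0.058 m or z of cup_b in the frame of cup_a between 0.072 and 0.084 m or z of cup_b in the frame of cup_a between 0.098 and 0.11 m or z of cup_b in the frame of cup_a between 0.124 and 0.136 m) and (z of cup_c in the frame of cup_a between -0.136 and -0.124 m or z of cup_c in the frame of cup_a between -0.11 and -0.098 m or z of cup_c in the frame of cup_a between -0.084 and -0.072 m or z of cup_c in the frame of cup_a between -0.058 and -0.046 m or z of cup_c in the frame of cup_a between -0.032 and -0.02 m or z of cup_c in the frame of cup_a between 0.02 and 0.032 m or z of cup_c in the frame of cup_a between 0.046 and 0.058 m or z of cup_c in the frame of cup_a between 0.072 and 0.084 m or z of cup_c in the frame of cup_a between 0.098 and 0.11 m or z of cup_c in the frame of cup_a between 0.124 and 0.136 m) and (z of cup_d in the frame of cup_a between -0.136 and -0.124 m or z of cup_d in the frame of cup_a between -0.11 and -0.098 m or z of cup_d in the frame of cup_a between -0.084 and -0.072 m or z of cup_d in the frame of cup_a between -0.058 and -0.046 m or z of cup_d in the frame of cup_a between -0.032 and -0.02 m or z of cup_d in the frame of cup_a between 0.02 and 0.032 m or z of cup_d in the frame of cup_a between 0.046 and 0.058 m or z of cup_d in the frame of cup_a between 0.072 and 0.084 m or z of cup_d in the frame of cup_a between 0.098 and 0.11 m or z of cup_d in the frame of cup_a between 0.124 and 0.136 m) and (z of cup_e in the frame of cup_a between -0.136 and -0.124 m or z of cup_e in the frame of cup_a between -0.11 and -0.098 m or z of cup_e in the frame of cup_a between -0.084 and -0.072 m or z of cup_e in the frame of cup_a between -0.058 and -0.046 m or z of cup_e in the frame of cup_a between -0.032 and -0.02 m or z of cup_e in the frame of cup_a between 0.02 and 0.032 m or z of cup_e in the frame of cup_a between 0.046 and 0.058 m or z of cup_e in the frame of cup_a between 0.072 and 0.084 m or z of cup_e in the frame of cup_a between 0.098 and 0.11 m or z of cup_e in the frame of cup_a between 0.124 and 0.136 m) and (z of cup_f in the frame of cup_a between -0.136 and -0.124 m or z of cup_f in the frame of cup_a between -0.11 and -0.098 m or z of cup_f in the frame of cup_a between -0.084 and -0.072 m or z of cup_f in the frame of cup_a between -0.058 and -0.046 m or z of cup_f in the frame of cup_a between -0.032 and -0.02 m or z of cup_f in the frame of cup_a between 0.02 and 0.032 m or z of cup_f in the frame of cup_a between 0.046 and 0.058 m or z of cup_f in the frame of cup_a between 0.072 and 0.084 m or z of cup_f in the frame of cup_a between 0.098 and 0.11 m or z of cup_f in the frame of cup_a between 0.124 and 0.136 m) and horizontal distance between lid and cup_a below 0.014 m and (z of lid in the frame of cup_a between 0.048 and 0.06 m or z of lid in the frame of cup_a between 0.074 and 0.086 m or z of lid in the frame of cup_a between 0.1 and 0.112 m or z of lid in the frame of cup_a between 0.126 and 0.138 m or z of lid in the frame of cup_a between 0.152 and 0.164 m or z of lid in the frame of cup_a between 0.178 and 0.19 m) and z of lid in the frame of cup_a above 0.045 m and z of lid in the frame of cup_b above 0.045 m and z of lid in the frame of cup_c above 0.045 m and z of lid in the frame of cup_d above 0.045 m and z of lid in the frame of cup_e above 0.045 m and z of lid in the frame of cup_f above 0.045 m and horizontal distance between mug and plate below 0.035 m and z of mug in the frame of plate between -0.001 and 0.012 m); the robot touches nothing.
It fails at once if the pot is pushed more than 40 mm from its place (distance of pot from where it was at the start of the episode above 0.04 m).
It fails at once if the canister is pushed more than 40 mm from its place (distance of canister from where it was at the start of the episode above 0.04 m).
It fails at once if the shaker is pushed more than 40 mm from its place (distance of shaker from where it was at the start of the episode above 0.04 m).
It fails at once if the spoon is pushed more than 40 mm from its place (distance of spoon from where it was at the start of the episode above 0.04 m).
It fails at once if the flask is pushed more than 40 mm from its place (distance of flask from where it was at the start of the episode above 0.04 m).
Of cup_c, cup_d, cup_e, cup_f only 2 to 4 are there at a start; the rules pass over those that are not, and their reading is None.
At some moment in a run one of lid may be knocked a few centimetres aside while the robot is not near it.
It also fails if it takes over 210 s, if anything falls off the work surface, if the arm or the gripper's body presses on something with over 40 N, if the wrist force passes 120 N, or if a joint passes its speed limit or range.

ROBOT

A 6-joint arm with a two-finger parallel gripper is mounted at the origin on the work surface. World frame = base frame: x ahead of the robot, y to its left, z up, the work surface at z = 0. Lengths are in m, angles in rad, forces in N, time in s.
With the tool pointing down it reaches from about 0.375 to 0.975 m from the base axis. Payload 3.8 kg.
Tool frame: the origin (TCP) lies at the very end of the fingers, on their centre line; the grasp point (between the pads) lies 19 mm behind it (bot.grip_point_offset is the distance from the TCP to the grasp point, in m); z points along the fingers, x is the direction in which the jaws open and shut, and the axes are right-handed (so a half turn about z gives the same grasp; the last joint's range is limited). The gripper opens to 85 mm and grips with 20 to 120 N. Pads are 22 mm wide; open, the fingers measure 114 mm over their backs; the gripper's body (76 mm by 85 mm) begins 54 mm behind the grasp point. The pads swing forward as they close: fully open they stand 13 mm farther back than shut.
Start: joints at [-1.356, 0.264, 1.604, -0, 1.274, -0.037], TCP at [0.168, -0.654, 0.199] pointing down, gripper open.
Joint ranges: [-2.63, 2.63], [-0.94, 2.18], [0.31, 2.57], [-1.31, 4.45], [0, 2.66], [-2.55, 2.55]. Speed limits (rad/s): [2.57, 2.57, 3.14, 3.14, 3.14, 3.14].

INTERFACE

Orientations are given as a rotation vector (axis times angle).
In Python, from workcell import bot, read_camera gives the robot as it stands.
- The arm moves only by the tool arm_command, never from a script. Its argument "rows" is a list of rows, each an object with "delta_rot": the turn, a rotation vector about the tool's x, y, z in rad, a list of three; "xyz": the shift along the tool's x, y, z in m, a list of three; "gripper": the finger opening in m, from 0 to 0.0854. A call has 1 to 12 rows; each row shifts and turns the commanded pose from where the row before left it, along the tool's axes as they then stand; what a row does not reach is not made up. A row lasts 1/10 s, in which the tool goes at most 50 mm and 8.59 degrees, less where a joint would pass 70% of its speed; a pose out of reach is approached as far as the arm can. A call is refused whole if a number of a shift passes 0.05 or a number of a turn 0.15, either way. A call with a gripper value outside its range is refused whole. The fingers move at their own pace and stop on an object; "force" is the grip in N (left out, the last holds). Time passes only in rows, so rows that do not move let the fingers close. It gives the time, the measured TCP pose, the force and the opening at its end, in the units of the state.
- bot.read_state(): the state, without advancing time (a new reading comes with each control period).
- read_camera(name): name is "side" or "top" or "wrist"; returns a dict with "pixels" (384x512x3 uint8, red, green, blue), "range_z" (384x512 float32, m along the optical axis (not along the pixel's ray), 0 where there is no reading), "intrinsics" (3x3 intrinsics, pixels), "camera_from_world" (4x4, takes a point from world to camera coordinates). Camera axes: x right, y up, looking along -z (the intrinsics and any distortion apply to the point x, -y, -z); pixel columns grow to the right and rows downward; lengths in m; the calibration is good to about 2 mm. A picture is of the moment at which its call begins.
- bot.finish_job(): hands the job in, once; it reports no verdict.
The state is a dict: "time": time; "q": joint angles; "joint_vel": joint speeds; "joint_torque": joint torques, N m; "tool_pos": TCP position; "tcp_rot": TCP orientation; "wrist_force": force on the tool from outside, world axes, zero at the start; "torque": the same for the moment, N m; "width": opening from 0.0 (shut) to 1.0 (fully open).
Only numpy, scipy, OpenCV 4.12 (cv2) and the standard library are available. Lean on these libraries where they do the work, as an engineer would, in place of code of your own. Each camera call takes 0.05 s, during which the arm holds its last target.

## Working session

There is one attempt and no reset: what is moved stays moved. The work goes in short steps, Python scripts to look and compute and a tool call to move; the robot and the scene stay as the last step left them, time stands still between calls to the robot, and variables do not carry over. Pictures are saved under pics/ and viewed, and the job is handed in when it is done.

Besides the shell and the picture viewer there is one more tool, called after "Request:" as a command line: name --argument value ..., lists and objects as JSON in quotes. arm_command: Moves the arm, as the interface text tells. Its arguments: {"type":"object","properties":{"rows":{"type":"array","items":{"type":"object","properties":{"delta_rot":{"type":"array","items":{"type":"number"}},"xyz":{"type":"array","items":{"type":"number"}},"gripper":{"type":"number"}}}},"force":{"type":"number"}},"required":["rows"]}

```bash
ls; mkdir -p pics; python3 - <<'E'
from workcell import bot, read_camera
import cv2
s=bot.read_state(); print(s)
for n in ["top","side","wrist"]:
    c=read_camera(n); cv2.imwrite(f"pics/{n}0.png",c["pixels"][:,:,::-1]); print(n,c["intrinsics"],c["camera_from_world"])
E
```

```text
pics
{'time': 0.0, 'q': array([-1.35589039e+00,  2.64777083e-01,  1.60539843e+00,  3.81230660e-05,
        1.27366236e+00, -3.68897425e-02]), 'joint_vel': array([ 0.00010554,  0.00045405,  0.00042289,  0.00084862, -0.00063821,
        0.00101839]), 'joint_torque': array([ 2.00439485e-03, -5.15106726e+01, -3.67317402e+01,  2.01888574e-04,
        1.31152302e-02, -1.03682967e-05]), 'tool_pos': array([ 0.16801884, -0.65292548,  0.19773277]), 'tcp_rot': array([-2.48162398,  1.92403668,  0.00266766]), 'wrist_force': array([-0.0039236 , -0.08652531, -0.13083653]), 'torque': array([0.00859599, 0.04264823, 0.04228218]), 'width': 1.0019035729454902}
top [[449.67934243   0.         252.9214013 ]
 [  0.         449.67934243 193.9444294 ]
 [  0.           0.           1.        ]] [[ 0.02278853 -0.99942153 -0.02524448  0.04212151]
 [ 0.98335639  0.01785518  0.18080765 -0.55929059]
 [-0.18025231 -0.02894466  0.98319444 -1.22225273]
 [ 0.          0.          0.          1.        ]]
side [[411.20566412   0.         252.91911924]
 [  0.         411.20566412 195.10583985]
 [  0.           0.           1.        ]] [[ 0.94757442 -0.31872918  0.02268106 -0.51817164]
 [ 0.17301965  0.5714671   0.802178   -0.19926782]
 [-0.26863902 -0.75619909  0.59665402 -0.93089858]
 [ 0.          0.          0.          1.        ]]
wrist [[308.7756617    0.         252.94803898]
 [  0.         308.7756617  188.14032507]
 [  0.           0.           1.        ]] [[ 0.24885438 -0.9685386  -0.00211637 -0.67456188]
 [ 0.91751569  0.23644341 -0.31978035  0.04027405]
 [ 0.31022001  0.07763694  0.94748934 -0.38148845]
 [ 0.          0.          0.          1.        ]]
```

View pics/top0.png

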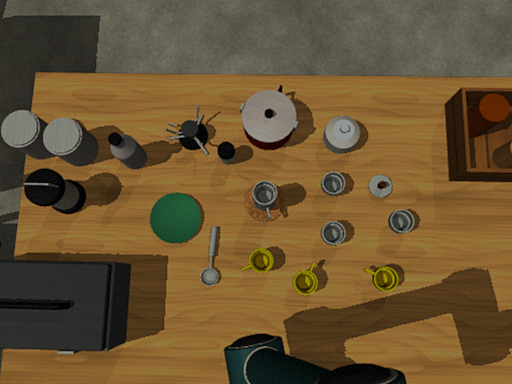

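View pics/side0.png

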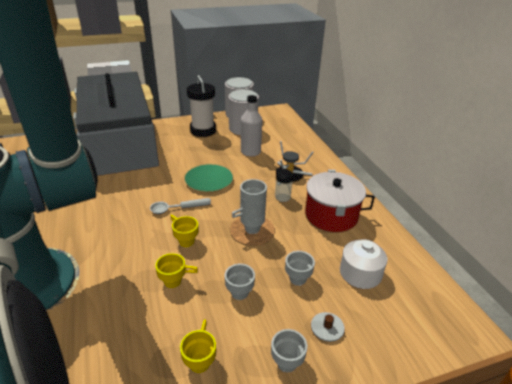

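View pics/wrist0.png

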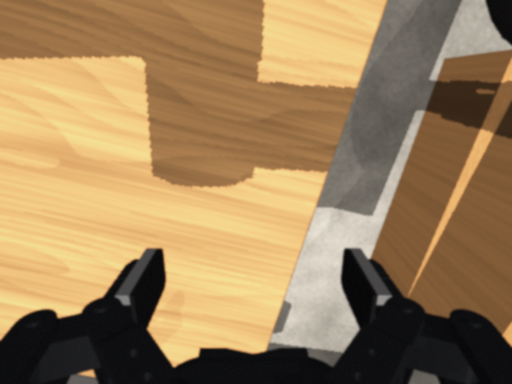

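Three loose steel cups are at top-image (333,183), (333,232) and (402,221). The stack is at (264,195), the lid at (380,186) and the plate at (176,218). Next I'll measure them.

```bash
cat > h.py <<'E'
import numpy as np, cv2
from workcell import bot, read_camera
from scipy.optimize import least_squares
def cloud(n):
    c=read_camera(n); K=c["intrinsics"]; d=c["range_z"].astype(float); T=np.linalg.inv(c["camera_from_world"])
    v,u=np.mgrid[:384,:512]
    P=np.stack([(u-K[0,2])/K[0,0]*d,-(v-K[1,2])/K[1,1]*d,-d,np.ones_like(d)],-1)@T.T
    P=P[...,:3]; P[d<=0]=np.nan
    return c,P
def near(P,c,x,y,r,z0,z1):
    m=(np.hypot(P[...,0]-x,P[...,1]-y)<r)&(P[...,2]>z0)&(P[...,2]<z1)
    return P[m],c["pixels"][m]
def circ(p,R=None,c0=None):
    c0=p[:,:2].mean(0) if c0 is None else c0
    if R: 
        f=least_squares(lambda q:np.hypot(p[:,0]-q[0],p[:,1]-q[1])-R,c0,loss='soft_l1',f_scale=.002); return f.x
    f=least_squares(lambda q:np.hypot(p[:,0]-q[0],p[:,1]-q[1])-q[2],[*c0,.033],loss='soft_l1',f_scale=.002); return f.x
def st():
    s=bot.read_state()
    from scipy.spatial.transform import Rotation as Ro
    R=Ro.from_rotvec(s["tcp_rot"]).as_matrix()
    return s,R
def pix(c,p):
    q=c["camera_from_world"]@np.r_[p,1]; K=c["intrinsics"]
    return K[0,0]*q[0]/-q[2]+K[0,2], K[1,1]*-q[1]/-q[2]+K[1,2]
E
python3 - <<'E'
from h import *
for n in ["top","side"]:
    c,P=cloud(n)
    px={"top":dict(stack=(264,190),d=(333,183),e=(333,232),f=(402,221),lid=(380,186),plate=(176,218),spoon=(209,275),shaker=(227,150),pot=(268,115),canis=(343,130),y1=(261,260),y2=(306,281),y3=(385,278)),
        "side":dict(stack=(253,183),d=(299,262),e=(240,275),f=(289,342),lid=(328,322),plate=(209,180))}[n]
    for k,(u,v) in px.items():
        w=P[v-30:v+31,max(u-30,0):u+31].reshape(-1,3); w=w[np.isfinite(w[:,0])]
        zt=np.percentile(w[:,2],99.5)
        print(n,k,"px",P[v,u].round(3),"ztop",zt.round(4), "mean top xy",w[w[:,2]>zt-.006][:,:2].mean(0).round(4))
E
```

```text
top stack px [0.564 0.022 0.085] ztop 0.1434 mean top xy [0.5482 0.0219]
top d px [ 0.604 -0.18   0.004] ztop 0.0605 mean top xy [ 0.5954 -0.1726]
top e px [ 0.46  -0.178  0.004] ztop 0.0606 mean top xy [ 0.4539 -0.1701]
top f px [ 0.496 -0.377  0.003] ztop 0.0612 mean top xy [ 0.4926 -0.358 ]
top lid px [ 0.591 -0.309  0.034] ztop 0.0589 mean top xy [ 0.5144 -0.3568]
top plate px [0.491 0.278 0.005] ztop 0.0171 mean top xy [0.4945 0.2841]
top spoon px [0.33  0.175 0.001] ztop 0.018 mean top xy [0.3676 0.1732]
top shaker px [0.676 0.128 0.086] ztop 0.1018 mean top xy [0.7418 0.0609]
top pot px [0.769 0.015 0.118] ztop 0.1217 mean top xy [0.7772 0.0147]
top canis px [ 0.736 -0.195  0.095] ztop 0.0931 mean top xy [ 0.7449 -0.198 ]
top y1 px [0.375 0.027 0.004] ztop 0.0605 mean top xy [0.372  0.0341]
top y2 px [ 0.319 -0.101  0.006] ztop 0.0606 mean top xy [ 0.3237 -0.0926]
top y3 px [ 0.333 -0.323  0.005] ztop 0.0611 mean top xy [ 0.335  -0.3048]
side stack px [0.558 0.043 0.135] ztop 0.1441 mean top xy [0.548  0.0159]
side d px [ 0.607 -0.154  0.033] ztop 0.0612 mean top xy [ 0.5947 -0.1769]
side e px [ 0.464 -0.152  0.033] ztop 0.0614 mean top xy [ 0.4543 -0.1763]
side f px [ 0.504 -0.342  0.033] ztop 0.0619 mean top xy [ 0.4914 -0.3651]
side lid px [ 0.595 -0.326  0.036] ztop 0.0608 mean top xy [ 0.5196 -0.3661]
side plate px [0.496 0.274 0.005] ztop 0.0208 mean top xy [0.4437 0.1827]
```

```bash
cat >> h.py <<'E'
def rim(x,y,ztop,cams=("top","side"),r=.05):
    out=[]
    for n in cams:
        c,P=cloud(n); p,_=near(P,c,x,y,r,ztop-.006,ztop+.006)
        if len(p)<8: out.append((n,len(p))); continue
        f=circ(p); f2=circ(p,.0315,f[:2]); w,_=near(P,c,x,y,r,ztop-.022,ztop-.005)
        w=w[np.hypot(w[:,0]-f2[0],w[:,1]-f2[1])>.031]
        g=circ(w,.033,f2) if len(w)>15 else None
        out.append((n,len(p),f.round(4),f2.round(4),None if g is None else g.round(4),p[:,2].max().round(4)))
    return out
E
python3 - <<'E'
from h import *
s,R=st(); print(R.round(3))
for k,a in dict(stack=(.548,.019,.143),d=(.595,-.175,.06),e=(.454,-.173,.06),f=(.492,-.361,.06)).items():
    print(k); [print("  ",*o) for o in rim(*a)]
c,P=cloud("top"); 
p,_=near(P,c,.59,-.309,.05,.006,.02); print("lid flange",circ(p,None),len(p))
p,_=near(P,c,.59,-.309,.05,.028,.045); print("knob",p.mean(0),len(p),np.ptp(p,axis=0))
p,_=near(P,c,.494,.284,.1,.009,.02); print("plate",circ(p,None,),len(p))
d=c["pixels"].astype(int); m=(d[...,1]>d[...,0]+40)&(P[...,2]<.03)&(np.hypot(P[...,0]-.494,P[...,1]-.28)<.1); q=P[m]; print("green",(q[:,:2].min(0)+q[:,:2].max(0))/2,np.ptp(q[:,:2],axis=0))
p,_=near(P,c,.55,.02,.075,.004,.0065); print("mat", p.shape, circ(p[np.hypot(p[:,0]-.55,p[:,1]-.02)>.05]))
for n in["top","side"]:
  c,P=cloud(n); p,_=near(P,c,.548,.019,.075,.062,.1); p=p[np.hypot(p[:,0]-.548,p[:,1]-.019)>.042]; print("handle",n,p.mean(0),len(p),p.min(0),p.max(0))
big=cv2.resize(read_camera("top")["pixels"][130:310,200:440,::-1],None,fx=3.3,fy=3.3,interpolation=cv2.INTER_CUBIC); cv2.imwrite("pics/topz.png",big)
E
```

```text
[[ 0.249 -0.968 -0.   ]
 [-0.968 -0.249  0.001]
 [-0.001 -0.    -1.   ]]
stack
   top 123 [0.5479 0.022  0.0308] [0.5479 0.022 ] [0.5486 0.0218] 0.1462
   side 166 [0.5486 0.0166 0.0308] [0.5487 0.0166] [0.549  0.0169] 0.1454
d
   top 111 [ 0.5953 -0.1705  0.0307] [ 0.5953 -0.1704] [ 0.5958 -0.1712] 0.0632
   side 215 [ 0.5955 -0.1762  0.0308] [ 0.5955 -0.1761] [ 0.5958 -0.1755] 0.0645
e
   top 100 [ 0.4545 -0.1693  0.0308] [ 0.4545 -0.1693] [ 0.4547 -0.1699] 0.0635
   side 231 [ 0.4547 -0.1751  0.0308] [ 0.4547 -0.175 ] [ 0.4549 -0.1741] 0.0636
f
   top 115 [ 0.491  -0.3586  0.0307] [ 0.491  -0.3586] [ 0.4915 -0.3595] 0.0646
   side 324 [ 0.4914 -0.3641  0.0308] [ 0.4915 -0.364 ] [ 0.4921 -0.3629] 0.0632
lid flange [ 0.59962661 -0.31561705  0.0256656 ] 334
knob [ 0.59887016 -0.3133364   0.03463608] 41 [0.01920001 0.0184893  0.0141027 ]
plate [0.49342792 0.28076958 0.06777289] 575
green [0.49285176 0.2801128 ] [0.14471276 0.14277059]
mat (222, 3) [0.5490045  0.02215046 0.05652541]
handle top [0.49702492 0.00947271 0.08533738] 17 [0.48927132 0.0045715  0.07130823] [0.50526702 0.01300262 0.09062491]
handle side [0.49857078 0.0028909  0.08124929] 39 [ 0.49041286 -0.0020957   0.07059859] [0.50775811 0.00809694 0.09189547]
```

View pics/topz.png

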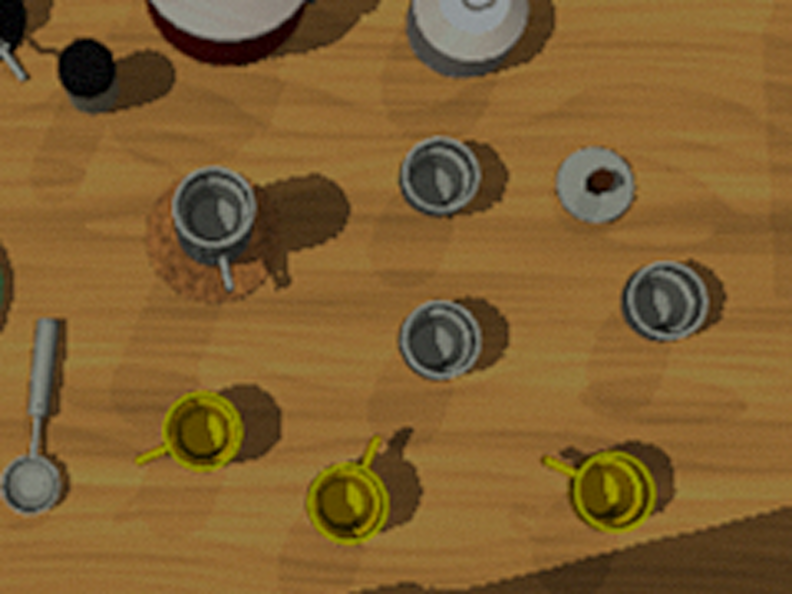

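Top and side agree in x but differ by about 5 mm in y. I'll refine that with the wrist camera. The current yaw already puts the jaws at right angles to the mug handle, so I'll keep it throughout. First I'll move above the stack.

Request:
arm_command --rows '[{"xyz": [0,0,-0.05],"gripper": 0.0854},{"xyz": [0,0,-0.05]},{"xyz": [-0.028,-0.027,0]},{"xyz": [-0.028,-0.027,0]},{"xyz": [-0.028,-0.027,0]},{"xyz": [-0.028,-0.027,0]},{"xyz": [-0.028,-0.027,0]},{"xyz": [-0.028,-0.027,0]},{"xyz": [-0.028,-0.027,0]},{"xyz": [-0.028,-0.027,0]},{"xyz": [-0.028,-0.027,0]},{"xyz": [-0.028,-0.027,0]}]'

```text
invalid input
```

Request:
arm_command --rows '[{"xyz": [-0.028,-0.027,0]},{"xyz": [-0.028,-0.027,0]},{"xyz": [-0.028,-0.027,0]},{"xyz": [-0.028,-0.027,0]},{"xyz": [-0.028,-0.027,0]},{"xyz": [-0.028,-0.027,0]},{"xyz": [-0.028,-0.027,0]},{"xyz": [-0.028,-0.027,0]},{"xyz": [-0.028,-0.027,0]},{"xyz": [-0.025,0.0,0]},{"xyz": [0,0,0]}]'

```text
invalid input
```

```bash
cat >> h.py <<'E'
def to(x,y,z=None):
    s,R=st(); p=s["tool_pos"]; D=np.array([x-p[0],y-p[1],0 if z is None else z-p[2]]); return (R.T@D).round(4)
E
python3 - <<'E'
from h import *
s,R=st(); print(s["time"],s["tool_pos"],R.round(3),s["q"].round(2))
c,P=cloud("wrist"); cv2.imwrite("pics/w1.png",c["pixels"][:,:,::-1])
print(np.linalg.inv(c["camera_from_world"])[:3,3])
[print("  ",*o) for o in rim(.548,.019,.143,("wrist",))]
print(to(.5485,.019))
E
```

```text
0.85 [ 0.16817676 -0.65374064  0.19912652] [[ 0.249 -0.968  0.   ]
 [-0.968 -0.249 -0.   ]
 [ 0.    -0.    -1.   ]] [-1.36  0.26  1.6   0.    1.27 -0.04]
[ 0.24934102 -0.63361109  0.37415551]
   wrist 0
[-0.5568 -0.536  -0.    ]
```

View pics/w1.png

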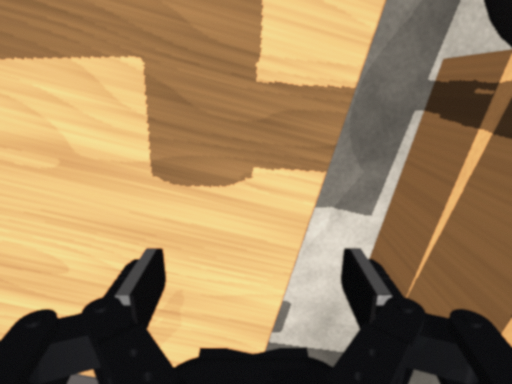

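Request:
arm_command --rows '[{"delta_rot": [0,0,0],"xyz": [0,0,-0.05],"gripper": 0.0854},{"delta_rot": [0,0,0],"xyz": [0,0,-0.05],"gripper": 0.0854},{"delta_rot": [0,0,0],"xyz": [-0.028,-0.027,0],"gripper": 0.0854},{"delta_rot": [0,0,0],"xyz": [-0.028,-0.027,0],"gripper": 0.0854},{"delta_rot": [0,0,0],"xyz": [-0.028,-0.027,0],"gripper": 0.0854},{"delta_rot": [0,0,0],"xyz": [-0.028,-0.027,0],"gripper": 0.0854},{"delta_rot": [0,0,0],"xyz": [-0.028,-0.027,0],"gripper": 0.0854},{"delta_rot": [0,0,0],"xyz": [-0.028,-0.027,0],"gripper": 0.0854},{"delta_rot": [0,0,0],"xyz": [-0.028,-0.027,0],"gripper": 0.0854},{"delta_rot": [0,0,0],"xyz": [-0.028,-0.027,0],"gripper": 0.0854},{"delta_rot": [0,0,0],"xyz": [-0.028,-0.027,0],"gripper": 0.0854},{"delta_rot": [0,0,0],"xyz": [-0.028,-0.027,0],"gripper": 0.0854}]'

```text
time: 2.15
tool_pos: [0.3605, -0.3139, 0.2994]
tcp_rot: [-2.482, 1.925, -0.001]
wrist_force: [-0.5, -0.1, 0.1]
width: 1.003
```

Request:
arm_command --rows '[{"delta_rot": [0,0,0],"xyz": [-0.0345,-0.033,0],"gripper": 0.0854},{"delta_rot": [0,0,0],"xyz": [-0.0345,-0.033,0],"gripper": 0.0854},{"delta_rot": [0,0,0],"xyz": [-0.0345,-0.033,0],"gripper": 0.0854},{"delta_rot": [0,0,0],"xyz": [-0.0345,-0.033,0],"gripper": 0.0854},{"delta_rot": [0,0,0],"xyz": [-0.0345,-0.033,0],"gripper": 0.0854},{"delta_rot": [0,0,0],"xyz": [-0.0345,-0.033,0],"gripper": 0.0854},{"delta_rot": [0,0,0],"xyz": [-0.0345,-0.033,0],"gripper": 0.0854},{"delta_rot": [0,0,0],"xyz": [-0.0345,-0.033,0],"gripper": 0.0854},{"delta_rot": [0,0,0],"xyz": [0,0,0],"gripper": 0.0854},{"delta_rot": [0,0,0],"xyz": [0,0,0],"gripper": 0.0854}]'

```text
time: 3.15
tool_pos: [0.5468, 0.0187, 0.2988]
tcp_rot: [2.485, -1.921, -0.001]
wrist_force: [-0.6, 0.1, 0.9]
width: 0.996
```

```bash
python3 - <<'E'
from h import *
s,R=st(); print(s["time"],s["tool_pos"],R.round(3),s["q"].round(2))
c,P=cloud("wrist"); cv2.imwrite("pics/w2.png",c["pixels"][:,:,::-1])
print(np.linalg.inv(c["camera_from_world"])[:3,3])
[print("  ",*o) for o in rim(.548,.019,.143,("wrist",))]
print(to(.5485,.019))
E
```

```text
3.15 [0.54684147 0.01870202 0.29878789] [[ 0.252 -0.968 -0.001]
 [-0.968 -0.252 -0.001]
 [ 0.     0.001 -1.   ]] [-0.01 -0.03  1.74 -0.    1.42  1.31]
[0.62809484 0.03911974 0.47373103]
   wrist 741 [0.5507 0.02   0.0306] [0.5507 0.02  ] [0.5497 0.0198] 0.1454
[-0.0013 -0.0025 -0.    ]
```

View pics/w2.png

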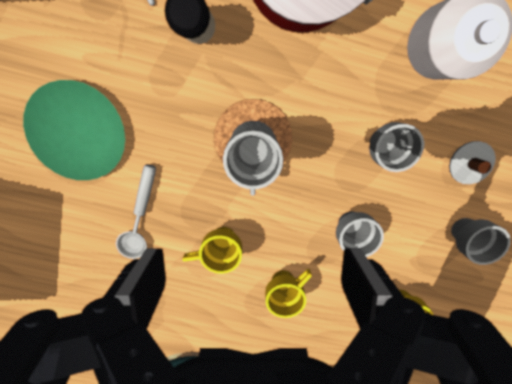

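Request:
arm_command --rows '[{"delta_rot": [0,0,0],"xyz": [0,-0.002,0.045],"gripper": 0.0854},{"delta_rot": [0,0,0],"xyz": [0,0,0.045],"gripper": 0.0854},{"delta_rot": [0,0,0],"xyz": [0,0,0.04],"gripper": 0.0854},{"delta_rot": [0,0,0],"xyz": [0,0,0.03],"gripper": 0.0854},{"delta_rot": [0,0,0],"xyz": [0,0,0.03],"gripper": 0.0854},{"delta_rot": [0,0,0],"xyz": [0,0,0.02],"gripper": 0.0854},{"delta_rot": [0,0,0],"xyz": [0,0,0],"gripper": 0.0854}]'

```text
time: 3.95
tool_pos: [0.545, 0.0166, 0.0857]
tcp_rot: [2.477, -1.925, -0.009]
wrist_force: [-0.3, -0.9, -0.4]
width: 1.001
```

```bash
python3 - <<'E'
from h import *
s,R=st(); print(s["tool_pos"])
c=read_camera("side"); cv2.imwrite("pics/s1.png",cv2.resize(c["pixels"][100:280,150:390,::-1],None,fx=3,fy=3))
E
```

```text
[0.54501992 0.01657233 0.0857443 ]
```

View pics/s1.png

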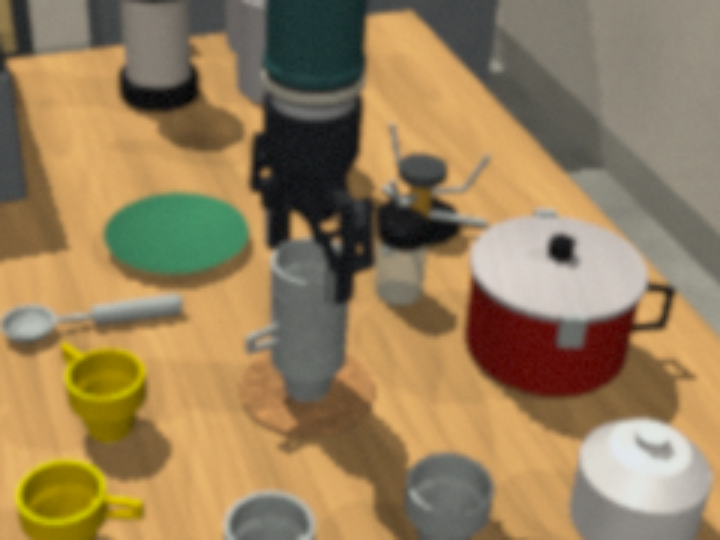

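Request:
arm_command --rows '[{"delta_rot": [0,0,0],"xyz": [0,0,0],"gripper": 0.0854},{"delta_rot": [0,0,0],"xyz": [0,0,0],"gripper": 0.0854}]'

```text
time: 4.2
tool_pos: [0.5503, 0.0177, 0.0913]
tcp_rot: [-2.48, 1.925, -0.005]
wrist_force: [0.6, -0.2, 0.9]
width: 1.0
```

```bash
python3 - <<'E'
from h import *
for i in range(3):
    s,R=st(); print(s["time"],s["tool_pos"],s["q"].round(4), to(.549,.0196,.087)); read_camera("top")
[print("  ",*o) for o in rim(.549,.0196,.143,("wrist",))]
print(R.round(4))
E
```

```text
4.2 [0.5503376  0.01773023 0.09125921] [-0.013   0.1208  1.983  -0.      1.0341  1.3069] [-0.0021  0.0008  0.0043]
4.25 [0.55025444 0.01791307 0.09113332] [-0.0127  0.1209  1.9831 -0.      1.034   1.3069] [-0.0019  0.0008  0.0041]
4.3 [0.55008325 0.01806656 0.09092159] [-0.0124  0.1211  1.9833 -0.      1.034   1.3069] [-0.0018  0.0007  0.0039]
   wrist 5795 [0.5517 0.02   0.0311] [0.5517 0.02  ] [0.5502 0.0197] 0.149
[[ 2.488e-01 -9.685e-01  3.200e-03]
 [-9.685e-01 -2.488e-01 -1.000e-04]
 [ 8.000e-04 -3.000e-03 -1.000e+00]]
```

Request:
arm_command --force 40 --rows '[{"delta_rot": [0,0,0],"xyz": [-0.001,-0.001,0.003],"gripper": 0.0854},{"delta_rot": [0,0,0],"xyz": [0,0,0],"gripper": 0.075},{"delta_rot": [0,0,0],"xyz": [0,0,0],"gripper": 0.07},{"delta_rot": [0,0,0],"xyz": [0,0,0],"gripper": 0.066},{"delta_rot": [0,0,0],"xyz": [0,0,0],"gripper": 0.06},{"delta_rot": [0,0,0],"xyz": [0,0,0],"gripper": 0.055},{"delta_rot": [0,0,0],"xyz": [0,0,0],"gripper": 0.055},{"delta_rot": [0,0,0],"xyz": [0,0,0],"gripper": 0.055}]'

```text
time: 5.2
tool_pos: [0.5499, 0.0196, 0.0865]
tcp_rot: [-2.482, 1.925, -0.001]
wrist_force: [0.7, -0.2, 4.0]
width: 0.758
```

```bash
python3 - <<'E'
from h import *
s,R=st(); print(s["tool_pos"],s["width"]*.0854,s["wrist_force"])
c=read_camera("side"); cv2.imwrite("pics/s2.png",cv2.resize(c["pixels"][120:250,180:350,::-1],None,fx=4,fy=4))
[print("  ",*o) for o in rim(.549,.0196,.143,("wrist",))]
E
```

```text
[0.54992162 0.01957097 0.08650997] 0.06474674596984913 [ 0.66487602 -0.21504382  4.04284955]
   wrist 6319 [0.5525 0.0196 0.0311] [0.5525 0.0196] [0.5511 0.0194] 0.149
```

View pics/s2.png

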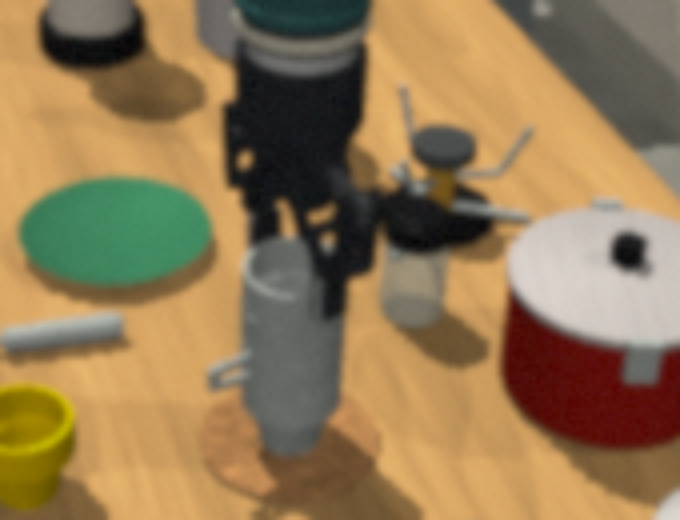

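Request:
arm_command --rows '[{"delta_rot": [0,0,0],"xyz": [0,0,-0.01],"gripper": 0.055},{"delta_rot": [0,0,0],"xyz": [0,0,-0.015],"gripper": 0.055},{"delta_rot": [0,0,0],"xyz": [0,0,-0.025],"gripper": 0.055},{"delta_rot": [0,0,0],"xyz": [0,0,-0.03],"gripper": 0.055},{"delta_rot": [0,0,0],"xyz": [0,0,-0.02],"gripper": 0.055},{"delta_rot": [0,0,0],"xyz": [0,0,0],"gripper": 0.055},{"delta_rot": [0,0,0],"xyz": [0,0,0],"gripper": 0.055}]'

```text
time: 6.0
tool_pos: [0.5495, 0.0195, 0.1865]
tcp_rot: [-2.482, 1.925, -0.001]
wrist_force: [-0.4, 0.9, -1.3]
width: 0.76
```

```bash
python3 - <<'E'
from h import *
s,R=st(); print(s["tool_pos"],s["width"]*.0854,s["wrist_force"])
c=read_camera("side"); cv2.imwrite("pics/s3.png",cv2.resize(c["pixels"][90:250,150:380,::-1],None,fx=3,fy=3))
E
```

```text
[0.54952158 0.01945817 0.18652541] 0.06493001179088831 [-0.36322095  0.92477174 -1.26766949]
```

View pics/s3.png

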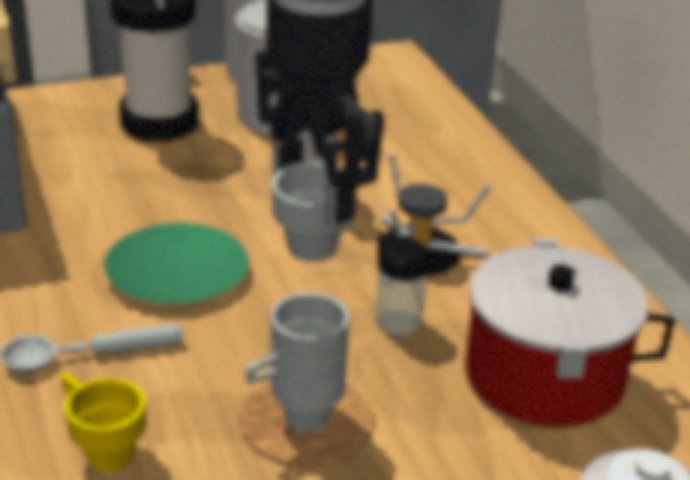

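```bash
python3 - <<'E'
from h import *
for n in ["side","wrist"]:
    c,P=cloud(n); p,_=near(P,c,.549,.019,.04,.0,.16); print(n,np.percentile(p[:,2],[50,95,99,99.8]))
    p,_=near(P,c,.549,.019,.04,.12,.3); print(n,np.percentile(p[:,2],[1,2,50,95,99,99.8]))
    h=np.histogram(p[:,2],np.arange(.12,.3,.01)); print(h[0])
cv2.imwrite("pics/w3.png",c["pixels"][:,:,::-1])
E
```

```text
side [0.07904316 0.11627552 0.11814071 0.11912347]
side [0.18450942 0.18661573 0.23457004 0.29516319 0.29871548 0.29984048]
[  0   0   0   0   0   0  36  52  57  95 120 146  97  44  40  34  38]
wrist [0.07230784 0.11756568 0.11828341 0.1186609 ]
wrist [0.18586867 0.18620255 0.24069865 0.29813374 0.29963922 0.29992195]
[   0    0    0    0    0    0 1683  991 1307 3290 2637 3503 4358 1115
  834  953 1151]
```

View pics/w3.png

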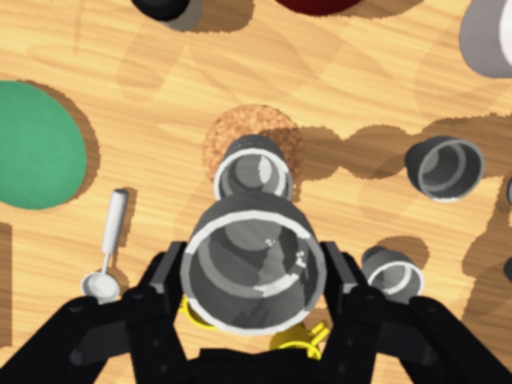

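Only cup_c came up; cup_b stayed behind, with the remaining stack rim at 0.117. I'll nest c on loose cup d at (0.597,-0.173) to make a pair to carry later.

Request:
arm_command --rows '[{"delta_rot": [0,0,0],"xyz": [0.03,0,0],"gripper": 0.055},{"delta_rot": [0,0,0],"xyz": [0.04,0,0],"gripper": 0.055},{"delta_rot": [0,0,0],"xyz": [0.04,0.001,0],"gripper": 0.055},{"delta_rot": [0,0,0],"xyz": [0.04,0.001,0],"gripper": 0.055},{"delta_rot": [0,0,0],"xyz": [0.033,0,0],"gripper": 0.055},{"delta_rot": [0,0,0],"xyz": [0.015,0,0],"gripper": 0.055},{"delta_rot": [0,0,0],"xyz": [0,0,0.04],"gripper": 0.055},{"delta_rot": [0,0,0],"xyz": [0,0,0.04],"gripper": 0.055},{"delta_rot": [0,0,0],"xyz": [0,0,0],"gripper": 0.055},{"delta_rot": [0,0,0],"xyz": [0,0,0],"gripper": 0.055},{"delta_rot": [0,0,0],"xyz": [0,0,0],"gripper": 0.055}]'

```text
time: 7.25
tool_pos: [0.5983, -0.1727, 0.1081]
tcp_rot: [-2.483, 1.924, -0.004]
wrist_force: [0.5, -0.3, -0.7]
width: 0.762
```

```bash
python3 - <<'E'
from h import *
s,R=st(); print(s["time"],s["tool_pos"],s["width"]*.0854,s["wrist_force"],to(.597,-.173,.0305))
c=read_camera("side"); cv2.imwrite("pics/s4.png",cv2.resize(c["pixels"][170:320,210:400,::-1],None,fx=4,fy=4))
[print("  ",*o) for o in rim(.597,-.173,.0607,("top","side","wrist"))]
c=read_camera("wrist");cv2.imwrite("pics/w4.png",c["pixels"][:,:,::-1])
E
```

```text
7.25 [ 0.59830262 -0.17268635  0.10812791] 0.06511333931653607 [ 0.53514141 -0.30551176 -0.7496794 ] [-0.0001  0.0015  0.0776]
   top 0
   side 198 [ 0.5955 -0.1761  0.0308] [ 0.5955 -0.176 ] [ 0.596  -0.1751] 0.0631
   wrist 795 [ 0.5984 -0.1733  0.0306] [ 0.5973 -0.1736] [ 0.5973 -0.1736] 0.0622
```

View pics/s4.png

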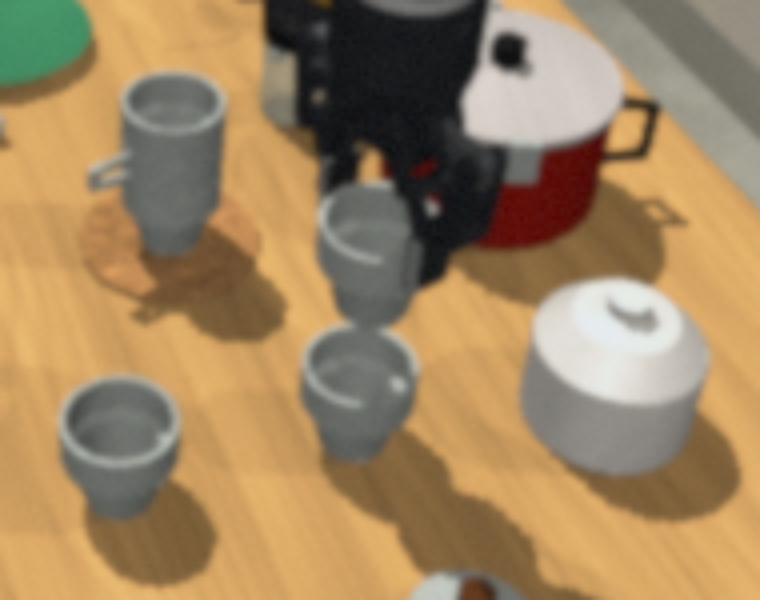

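View pics/w4.png

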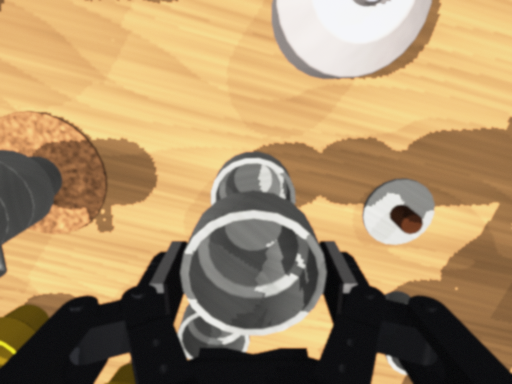

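Request:
arm_command --rows '[{"delta_rot": [0,0,0],"xyz": [0,0.001,0.02],"gripper": 0.055},{"delta_rot": [0,0,0],"xyz": [0,0,0.02],"gripper": 0.055},{"delta_rot": [0,0,0],"xyz": [0,0,0.015],"gripper": 0.055},{"delta_rot": [0,0,0],"xyz": [0,0,0.01],"gripper": 0.055},{"delta_rot": [0,0,0],"xyz": [0,0,0.008],"gripper": 0.055},{"delta_rot": [0,0,0],"xyz": [0,0,0.002],"gripper": 0.055},{"delta_rot": [0,0,0],"xyz": [0,0,0],"gripper": 0.055},{"delta_rot": [0,0,0],"xyz": [0,0,0],"gripper": 0.055}]'

```text
time: 8.3
tool_pos: [0.5966, -0.1732, 0.0319]
tcp_rot: [-2.482, 1.925, -0.002]
wrist_force: [-0.1, 0.3, -0.8]
width: 0.762
```

```bash
python3 - <<'E'
from h import *
s,R=st(); print(s["time"],s["tool_pos"],s["width"]*.0854,s["wrist_force"],to(.597,-.173,.0305))
c=read_camera("side"); cv2.imwrite("pics/s5.png",cv2.resize(c["pixels"][170:320,210:400,::-1],None,fx=4,fy=4))
[print("  ",*o) for o in rim(.597,-.173,.087,("wrist",))]
E
```

```text
8.3 [ 0.59661064 -0.17322751  0.03187251] 0.06503849788576796 [-0.11699156  0.3313527  -0.8158031 ] [-0.0001 -0.0004  0.0014]
   wrist 6656 [ 0.5993 -0.173   0.031 ] [ 0.5993 -0.173 ] [ 0.5979 -0.1734] 0.093
```

View pics/s5.png

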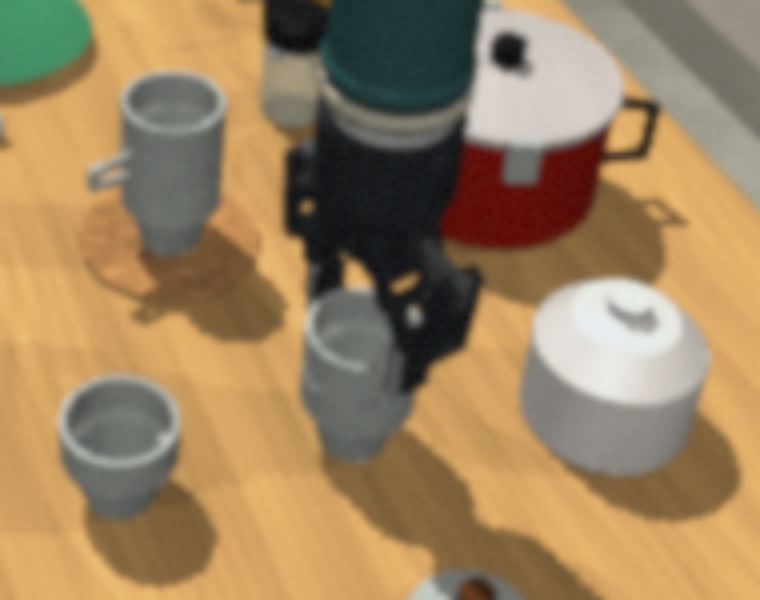

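Request:
arm_command --rows '[{"delta_rot": [0,0,0],"xyz": [0,0,0.002],"gripper": 0.055},{"delta_rot": [0,0,0],"xyz": [0,0,0],"gripper": 0.068},{"delta_rot": [0,0,0],"xyz": [0,0,0],"gripper": 0.075},{"delta_rot": [0,0,0],"xyz": [0,0,0],"gripper": 0.0854},{"delta_rot": [0,0,0],"xyz": [0,0,0],"gripper": 0.0854},{"delta_rot": [0,0,0],"xyz": [0,0,-0.02],"gripper": 0.0854},{"delta_rot": [0,0,0],"xyz": [0,0,-0.03],"gripper": 0.0854},{"delta_rot": [0,0,0],"xyz": [0,0,-0.045],"gripper": 0.0854},{"delta_rot": [0,0,0],"xyz": [0,0,-0.045],"gripper": 0.0854},{"delta_rot": [0,0,0],"xyz": [0,0,-0.02],"gripper": 0.0854}]'

```text
time: 9.4
tool_pos: [0.5985, -0.1738, 0.1949]
tcp_rot: [-2.481, 1.923, -0.012]
wrist_force: [0.0, 1.1, 0.3]
width: 1.003
```

Request:
arm_command --rows '[{"delta_rot": [0,0,0],"xyz": [-0.03,0,0],"gripper": 0.0854},{"delta_rot": [0,0,0],"xyz": [-0.04,0,0],"gripper": 0.0854},{"delta_rot": [0,0,0],"xyz": [-0.04,0,0],"gripper": 0.0854},{"delta_rot": [0,0,0],"xyz": [-0.04,0,0],"gripper": 0.0854},{"delta_rot": [0,0,0],"xyz": [-0.032,0,0],"gripper": 0.0854},{"delta_rot": [0,0,0],"xyz": [-0.016,0,0],"gripper": 0.0854},{"delta_rot": [0,0,0],"xyz": [0,0,0],"gripper": 0.0854},{"delta_rot": [0,0,0],"xyz": [0,0,0],"gripper": 0.0854}]'

```text
time: 10.2
tool_pos: [0.5469, 0.0183, 0.1892]
tcp_rot: [2.483, -1.924, 0.002]
wrist_force: [-0.5, -0.6, -0.2]
width: 0.996
```

```bash
python3 - <<'E'
from h import *
s,R=st(); print(s["time"],s["tool_pos"],to(.5495,.0195,.06))
print(R.round(3))
for n in["top","side","wrist"]:
  [print("  ",*o) for o in rim(.597,-.173,.087,(n,))]
  [print("  ",*o) for o in rim(.549,.0195,.117,(n,))]
c=read_camera("side"); cv2.imwrite("pics/s6.png",cv2.resize(c["pixels"][150:320,180:400,::-1],None,fx=3.5,fy=3.5))
E
```

```text
10.2 [0.546884   0.01834946 0.18924031] [-0.0006 -0.0028  0.1292]
[[ 0.25  -0.968  0.001]
 [-0.968 -0.25  -0.001]
 [ 0.001 -0.    -1.   ]]
   top 104 [ 0.595  -0.1703  0.0309] [ 0.5951 -0.1703] [ 0.5955 -0.1708] 0.0895
   top 67 [0.548  0.0222 0.0307] [0.5489 0.0222] [0.5489 0.0222] 0.1205
   side 200 [ 0.5955 -0.1758  0.0307] [ 0.5955 -0.1757] [ 0.596  -0.1748] 0.0893
   side 163 [0.5485 0.0166 0.0308] [0.5485 0.0167] [0.5488 0.0173] 0.1204
   wrist 1319 [ 0.5974 -0.1719  0.0307] [ 0.5973 -0.1718] [ 0.5971 -0.1733] 0.0888
   wrist 1320 [0.551  0.02   0.0306] [0.5511 0.02  ] [0.5499 0.0197] 0.1193
```

View pics/s6.png

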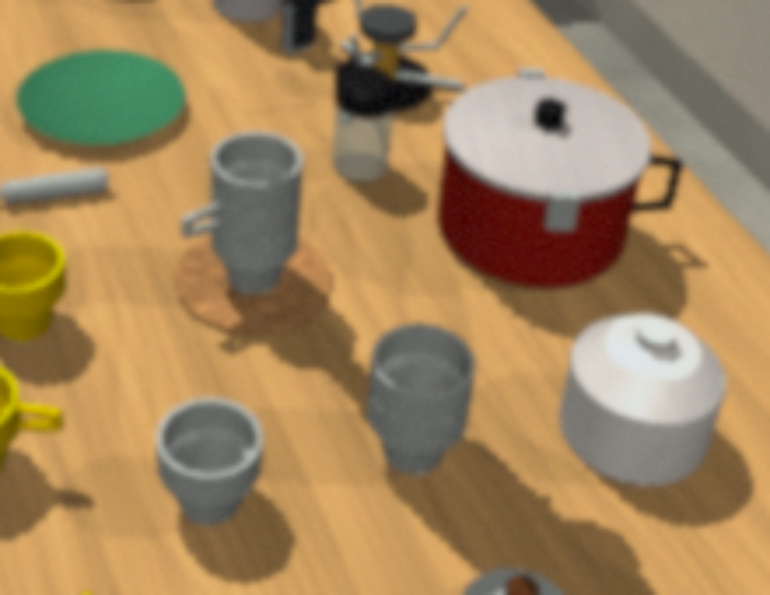

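Request:
arm_command --rows '[{"delta_rot": [0,0,0],"xyz": [0,-0.002,0.03],"gripper": 0.0854},{"delta_rot": [0,0,0],"xyz": [0,0,0.035],"gripper": 0.0854},{"delta_rot": [0,0,0],"xyz": [0,0,0.03],"gripper": 0.0854},{"delta_rot": [0,0,0],"xyz": [0,0,0.015],"gripper": 0.0854},{"delta_rot": [0,0,0],"xyz": [0,0,0.009],"gripper": 0.0854},{"delta_rot": [0,0,0],"xyz": [0,0,0],"gripper": 0.08},{"delta_rot": [0,0,0],"xyz": [0,0,0],"gripper": 0.075},{"delta_rot": [0,0,0],"xyz": [0,0,0],"gripper": 0.07},{"delta_rot": [0,0,0],"xyz": [0,0,0],"gripper": 0.066},{"delta_rot": [0,0,0],"xyz": [0,0,0],"gripper": 0.055},{"delta_rot": [0,0,0],"xyz": [0,0,0],"gripper": 0.055},{"delta_rot": [0,0,0],"xyz": [0,0,0],"gripper": 0.055}]'

```text
time: 11.75
tool_pos: [0.5506, 0.0195, 0.0728]
tcp_rot: [-2.481, 1.923, -0.005]
wrist_force: [-1.6, 0.6, 7.6]
width: 0.752
```

Request:
arm_command --rows '[{"delta_rot": [0,0,0],"xyz": [0,0,-0.01],"gripper": 0.055},{"delta_rot": [0,0,0],"xyz": [0,0,-0.015],"gripper": 0.055},{"delta_rot": [0,0,0],"xyz": [0,0,-0.02],"gripper": 0.055},{"delta_rot": [0,0,0],"xyz": [0,0,-0.015],"gripper": 0.055},{"delta_rot": [0,0,0],"xyz": [0,0,0],"gripper": 0.055},{"delta_rot": [0,0,0],"xyz": [0,0,0],"gripper": 0.055}]'

```text
time: 12.35
tool_pos: [0.5488, 0.0193, 0.1307]
tcp_rot: [-2.482, 1.924, -0.002]
wrist_force: [0.8, 0.6, -1.2]
width: 0.752
```

```bash
python3 - <<'E'
from h import *
s,R=st(); print(s["time"],s["tool_pos"],s["width"]*.0854,s["wrist_force"])
c=read_camera("side"); cv2.imwrite("pics/s7.png",cv2.resize(c["pixels"][110:280,180:400,::-1],None,fx=3.5,fy=3.5))
E
```

```text
12.35 [0.54880278 0.01926012 0.13068037] 0.06422950038223843 [ 0.75822078  0.63045658 -1.1951779 ]
```

View pics/s7.png

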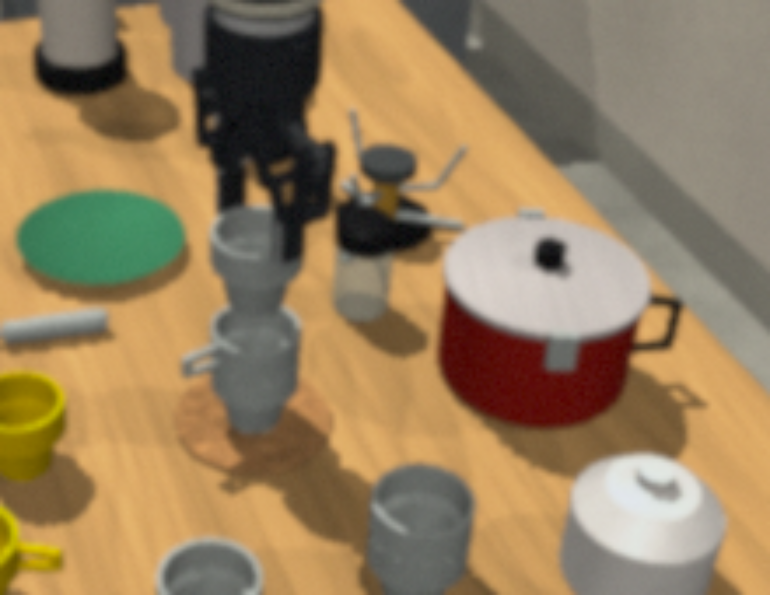

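Request:
arm_command --rows '[{"delta_rot": [0,0,0],"xyz": [0,0,-0.02],"gripper": 0.055},{"delta_rot": [0,0,0],"xyz": [0.02,0.017,0],"gripper": 0.055},{"delta_rot": [0,0,0],"xyz": [0.033,0.028,0],"gripper": 0.055},{"delta_rot": [0,0,0],"xyz": [0.033,0.028,0],"gripper": 0.055},{"delta_rot": [0,0,0],"xyz": [0.033,0.028,0],"gripper": 0.055},{"delta_rot": [0,0,0],"xyz": [0.028,0.024,0],"gripper": 0.055},{"delta_rot": [0,0,0],"xyz": [0.015,0.0125,0.01],"gripper": 0.055},{"delta_rot": [0,0,0],"xyz": [0,0,0.03],"gripper": 0.055},{"delta_rot": [0,0,0],"xyz": [0,0,0.02],"gripper": 0.055},{"delta_rot": [0,0,0],"xyz": [0,0,0],"gripper": 0.055},{"delta_rot": [0,0,0],"xyz": [0,0,0],"gripper": 0.055},{"delta_rot": [0,0,0],"xyz": [0,0,0],"gripper": 0.055}]'

```text
time: 13.6
tool_pos: [0.4565, -0.172, 0.091]
tcp_rot: [-2.483, 1.924, -0.002]
wrist_force: [0.3, -1.1, -1.4]
width: 0.749
```

```bash
python3 - <<'E'
from h import *
s,R=st(); print(s["time"],s["tool_pos"],s["width"]*.0854,s["wrist_force"],to(.456,-.172,.0405))
[print("  ",*o) for o in rim(.456,-.172,.0607,("top","side","wrist"))]
[print("  ",*o) for o in rim(.456,-.172,s["tool_pos"][2]+.046,("side",))]
c,P=cloud("side"); p,_=near(P,c,.456,-.172,.025,.062,.14); print(np.percentile(p[:,2],[0,1,5,10]))
c=read_camera("wrist");cv2.imwrite("pics/w5.png",c["pixels"][:,:,::-1])
E
```

```text
13.6 [ 0.45649434 -0.17203807  0.09095988] 0.06393359350457145 [ 0.25802729 -1.06616916 -1.38463512] [-0.0002  0.0005  0.0505]
   top 12 [ 0.455  -0.1701  0.032 ] [ 0.4545 -0.1695] None 0.0607
   side 154 [ 0.4549 -0.1751  0.0308] [ 0.4551 -0.1745] [ 0.4554 -0.1736] 0.0625
   wrist 785 [ 0.4572 -0.1723  0.0307] [ 0.4562 -0.1726] [ 0.4562 -0.1726] 0.0622
   side 192 [ 0.4593 -0.1759  0.0342] [ 0.4561 -0.1753] [ 0.4568 -0.1748] 0.1429
[0.07653032 0.07707097 0.07907345 0.08140318]
```

View pics/w5.png

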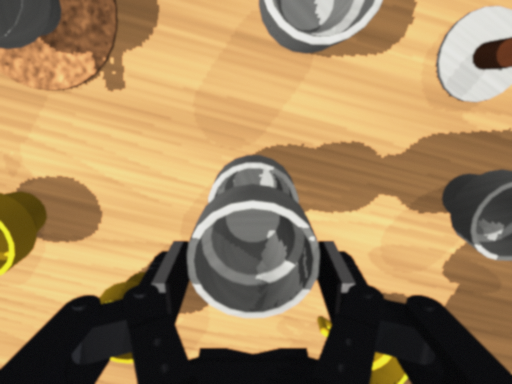

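Request:
arm_command --rows '[{"delta_rot": [0,0,0],"xyz": [0,0,0.02],"gripper": 0.055},{"delta_rot": [0,0,0],"xyz": [0,0,0.015],"gripper": 0.055},{"delta_rot": [0,0,0],"xyz": [0,0,0.01],"gripper": 0.055},{"delta_rot": [0,0,0],"xyz": [0,0,0.004],"gripper": 0.055},{"delta_rot": [0,0,0],"xyz": [0,0,0.001],"gripper": 0.055},{"delta_rot": [0,0,0],"xyz": [0,0,0],"gripper": 0.055},{"delta_rot": [0,0,0],"xyz": [0,0,0],"gripper": 0.055}]'

```text
time: 14.6
tool_pos: [0.4566, -0.1717, 0.0421]
tcp_rot: [-2.482, 1.924, -0.001]
wrist_force: [-2.7, 2.2, 9.1]
width: 0.748
```

```bash
python3 - <<'E'
from h import *
s,R=st(); print(s["time"],s["tool_pos"],s["wrist_force"])
[print("  ",*o) for o in rim(.456,-.172,.087,("side","wrist",))]
E
```

```text
14.6 [ 0.45664777 -0.17173691  0.04207064] [-2.66563683  2.17844778  9.12026109]
   side 185 [ 0.4574 -0.1753  0.0326] [ 0.4561 -0.175 ] [ 0.4569 -0.1748] 0.093
   wrist 4779 [ 0.4585 -0.1718  0.0308] [ 0.4586 -0.1718] [ 0.457  -0.1722] 0.093
```

Request:
arm_command --rows '[{"delta_rot": [0,0,0],"xyz": [0,0,0],"gripper": 0.068},{"delta_rot": [0,0,0],"xyz": [0,0,0],"gripper": 0.075},{"delta_rot": [0,0,0],"xyz": [0,0,0],"gripper": 0.0854},{"delta_rot": [0,0,0],"xyz": [0,0,0],"gripper": 0.0854},{"delta_rot": [0,0,0],"xyz": [0,0,-0.02],"gripper": 0.0854},{"delta_rot": [0,0,0],"xyz": [0,0,-0.04],"gripper": 0.0854},{"delta_rot": [0,0,0],"xyz": [0,0,-0.045],"gripper": 0.0854},{"delta_rot": [0,0,0],"xyz": [-0.02,-0.017,-0.03],"gripper": 0.0854},{"delta_rot": [0,0,0],"xyz": [-0.033,-0.028,0],"gripper": 0.0854},{"delta_rot": [0,0,0],"xyz": [-0.033,-0.028,0],"gripper": 0.0854},{"delta_rot": [0,0,0],"xyz": [-0.033,-0.028,0],"gripper": 0.0854},{"delta_rot": [0,0,0],"xyz": [-0.028,-0.024,0],"gripper": 0.0854}]'

```text
time: 15.9
tool_pos: [0.5408, 0.0035, 0.1752]
tcp_rot: [-2.483, 1.924, -0.0]
wrist_force: [0.2, -0.2, 0.4]
width: 1.0
```

Request:
arm_command --rows '[{"delta_rot": [0,0,0],"xyz": [-0.015,-0.012,0],"gripper": 0.0854},{"delta_rot": [0,0,0],"xyz": [0,0,0],"gripper": 0.0854},{"delta_rot": [0,0,0],"xyz": [0,0,0],"gripper": 0.0854},{"delta_rot": [0,0,0],"xyz": [0,0,0],"gripper": 0.0854}]'

```text
time: 16.3
tool_pos: [0.5475, 0.0182, 0.1748]
tcp_rot: [2.482, -1.925, -0.0]
wrist_force: [-0.6, -0.8, 0.6]
width: 1.005
```

```bash
python3 - <<'E'
from h import *
s,R=st(); print(s["time"],s["tool_pos"],to(.5495,.0195,.045))
for n in["top","side","wrist"]:
  [print("  ",*o) for o in rim(.456,-.172,.087,(n,))]
  [print("  ",*o) for o in rim(.549,.0195,.091,(n,))]
for n in["wrist","side"]:
  c,P=cloud(n); p,_=near(P,c,.5495,.0195,.075,.068,.1); p=p[np.hypot(p[:,0]-.5495,p[:,1]-.0195)>.040]; print("handle",n,p.mean(0),len(p)); q=p.mean(0)[:2]-[.5495,.0195]; print(q@R[:2,0])
cv2.imwrite("pics/w6.png",read_camera("wrist")["pixels"][:,:,::-1])
E
```

```text
16.3 [0.5474809  0.01823248 0.17480973] [-0.0008 -0.0024  0.1298]
   top 107 [ 0.4552 -0.1693  0.0309] [ 0.4551 -0.1693] [ 0.4554 -0.1697] 0.0909
   top 78 [0.5468 0.022  0.0306] [0.5478 0.022 ] [0.5476 0.0216] 0.0956
   side 212 [ 0.4556 -0.1748  0.0309] [ 0.4557 -0.1748] [ 0.4559 -0.1739] 0.0893
   side 168 [0.5479 0.0167 0.0311] [0.5479 0.0167] [0.5463 0.0171] 0.093
   wrist 427 [ 0.4583 -0.1709  0.0305] [ 0.4571 -0.1704] [ 0.4563 -0.1706] 0.0882
   wrist 1319 [0.5505 0.0198 0.0309] [0.5504 0.0198] [0.5499 0.0197] 0.0934
handle wrist [0.50161138 0.00734198 0.08757977] 139
-0.00012378892537139898
handle side [0.50052682 0.00363074 0.08101681] 47
0.0032015122142697115
```

View pics/w6.png

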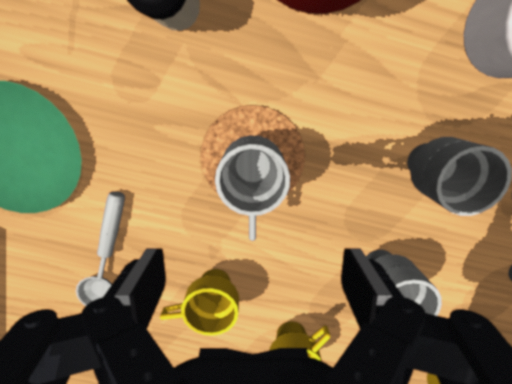

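Both pairs are nested with rims at 0.087, and the mug's handle is exactly at right angles to the jaws. Now I'll grip the mug.

Request:
arm_command --rows '[{"delta_rot": [0,0,0],"xyz": [0,-0.002,0.04],"gripper": 0.0854},{"delta_rot": [0,0,0],"xyz": [0,0,0.04],"gripper": 0.0854},{"delta_rot": [0,0,0],"xyz": [0,0,0.03],"gripper": 0.0854},{"delta_rot": [0,0,0],"xyz": [0,0,0.015],"gripper": 0.0854},{"delta_rot": [0,0,0],"xyz": [0,0,0.004],"gripper": 0.0854},{"delta_rot": [0,0,0],"xyz": [0,0,0],"gripper": 0.08},{"delta_rot": [0,0,0],"xyz": [0,0,0],"gripper": 0.075},{"delta_rot": [0,0,0],"xyz": [0,0,0],"gripper": 0.07},{"delta_rot": [0,0,0],"xyz": [0,0,0],"gripper": 0.066},{"delta_rot": [0,0,0],"xyz": [0,0,0],"gripper": 0.055},{"delta_rot": [0,0,0],"xyz": [0,0,0],"gripper": 0.055},{"delta_rot": [0,0,0],"xyz": [0,0,0],"gripper": 0.055}]'

```text
time: 17.95
tool_pos: [0.5514, 0.0197, 0.048]
tcp_rot: [-2.481, 1.924, -0.004]
wrist_force: [-1.2, 1.0, 5.8]
width: 0.732
```

Request:
arm_command --rows '[{"delta_rot": [0,0,0],"xyz": [0,0,-0.01],"gripper": 0.055},{"delta_rot": [0,0,0],"xyz": [0,0,-0.015],"gripper": 0.055},{"delta_rot": [0,0,0],"xyz": [0,0,-0.02],"gripper": 0.055},{"delta_rot": [0,0,0],"xyz": [0,0,-0.015],"gripper": 0.055},{"delta_rot": [0,0,0],"xyz": [0,0,0],"gripper": 0.055},{"delta_rot": [0,0,0],"xyz": [0,0,0],"gripper": 0.055}]'

```text
time: 18.55
tool_pos: [0.5503, 0.0196, 0.1067]
tcp_rot: [-2.482, 1.924, -0.002]
wrist_force: [0.0, -0.4, -2.7]
width: 0.734
```

```bash
python3 - <<'E'
from h import *
s,R=st(); print(s["time"],s["tool_pos"],s["width"]*.0854,s["wrist_force"])
c,P=cloud("side"); cv2.imwrite("pics/s8.png",cv2.resize(c["pixels"][110:280,180:400,::-1],None,fx=3.5,fy=3.5))
p,_=near(P,c,.549,.0195,.025,.075,.14); print(np.percentile(p[:,2],[0,1,5,10]))
p,_=near(P,c,.549,.0195,.04,.0,.07); print(np.percentile(p[:,2],[90,95,99,100]))
# plate
for n in ["top","side"]:
    c,P=cloud(n); d=c["pixels"].astype(int); m=(d[...,1]>d[...,0]+40)&(P[...,2]<.03)&(np.hypot(P[...,0]-.494,P[...,1]-.28)<.1)
    q=np.argwhere(m)[:,::-1].astype(np.float32); hull=cv2.convexHull(q)
    h=np.array([P[int(v),int(u)] for (u,v) in hull[:,0]]); print(n,circ(h),h[:,2].mean(), circ(h,.075))
E
```

```text
18.55 [0.5502808  0.01962452 0.1066934 ] 0.0626808086415706 [ 0.01085454 -0.37721662 -2.66313972]
[0.09010759 0.09026895 0.09273473 0.09499204]
[0.06288594 0.06484038 0.06642848 0.06756031]
top [0.49251809 0.28002441 0.07221371] 0.01083570489256065 [0.49203954 0.27988356]
side [0.49613854 0.27952412 0.07031212] 0.012846670418456578 [0.49832444 0.28090665]
```

View pics/s8.png

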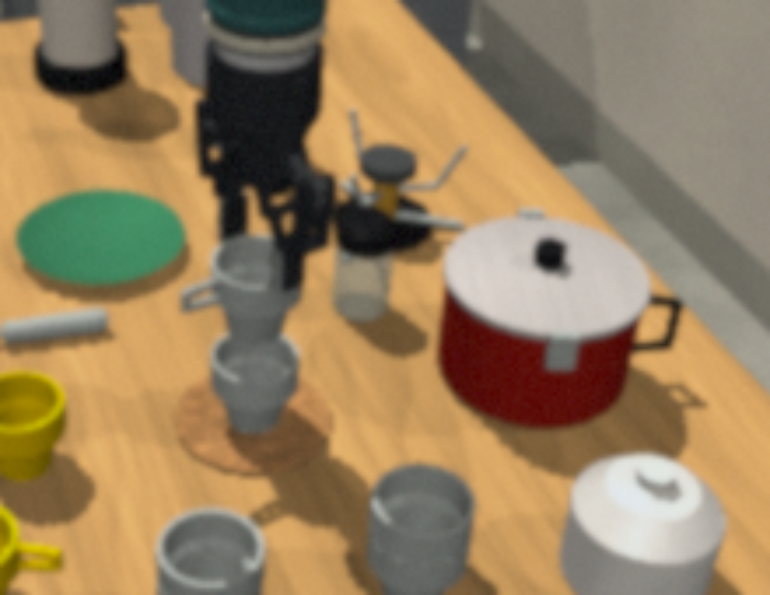

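Request:
arm_command --rows '[{"delta_rot": [0,0,0],"xyz": [0,0,-0.02],"gripper": 0.055},{"delta_rot": [0,0,0],"xyz": [-0.02,-0.001,0],"gripper": 0.055},{"delta_rot": [0,0,0],"xyz": [-0.04,-0.002,0],"gripper": 0.055},{"delta_rot": [0,0,0],"xyz": [-0.045,-0.002,0],"gripper": 0.055},{"delta_rot": [0,0,0],"xyz": [-0.045,-0.002,0],"gripper": 0.055},{"delta_rot": [0,0,0],"xyz": [-0.045,-0.002,0],"gripper": 0.055},{"delta_rot": [0,0,0],"xyz": [-0.04,-0.002,0],"gripper": 0.055},{"delta_rot": [0,0,0],"xyz": [-0.03,0,0.015],"gripper": 0.055},{"delta_rot": [0,0,0],"xyz": [0,0,0.035],"gripper": 0.055},{"delta_rot": [0,0,0],"xyz": [0,0,0.025],"gripper": 0.055},{"delta_rot": [0,0,0],"xyz": [0,0,0],"gripper": 0.055},{"delta_rot": [0,0,0],"xyz": [0,0,0],"gripper": 0.055}]'

```text
time: 19.9
tool_pos: [0.4936, 0.2785, 0.0501]
tcp_rot: [2.481, -1.923, -0.002]
wrist_force: [0.4, 0.9, -0.9]
width: 0.731
```

```bash
python3 - <<'E'
from h import *
s,R=st(); print(s["time"],s["tool_pos"],R.round(3),to(.495,.2795,.0205))
c,P=cloud("wrist"); cv2.imwrite("pics/w7.png",c["pixels"][:,:,::-1])
E
```

```text
19.9 [0.49363844 0.27853623 0.05008781] [[ 0.249 -0.968 -0.003]
 [-0.968 -0.249 -0.001]
 [ 0.001  0.003 -1.   ]] [-0.0006 -0.0016  0.0296]
```

View pics/w7.png

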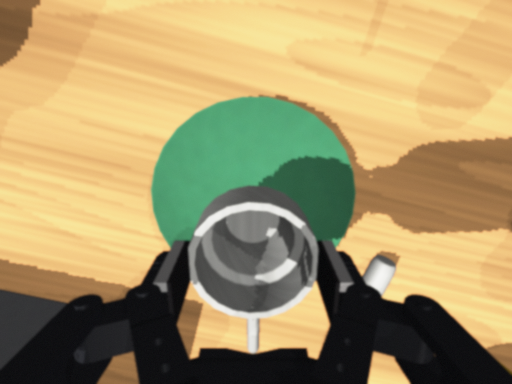

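Request:
arm_command --rows '[{"delta_rot": [0,0,0],"xyz": [0,-0.001,0.015],"gripper": 0.055},{"delta_rot": [0,0,0],"xyz": [0,0,0.008],"gripper": 0.055},{"delta_rot": [0,0,0],"xyz": [0,0,0.004],"gripper": 0.055},{"delta_rot": [0,0,0],"xyz": [0,0,0.002],"gripper": 0.055},{"delta_rot": [0,0,0],"xyz": [0,0,0],"gripper": 0.055},{"delta_rot": [0,0,0],"xyz": [0,0,0],"gripper": 0.055}]'

```text
time: 20.55
tool_pos: [0.4958, 0.2794, 0.0223]
tcp_rot: [-2.482, 1.925, -0.0]
wrist_force: [-0.1, 0.6, -0.4]
width: 0.733
```

```bash
python3 - <<'E'
from h import *
s,R=st(); print(s["time"],s["tool_pos"],s["wrist_force"])
c,P=cloud("side"); cv2.imwrite("pics/s9.png",cv2.resize(c["pixels"][90:240,120:330,::-1],None,fx=3.5,fy=3.5))
E
```

```text
20.55 [0.49578328 0.2793685  0.02231995] [-0.08724047  0.61676994 -0.3820262 ]
```

View pics/s9.png

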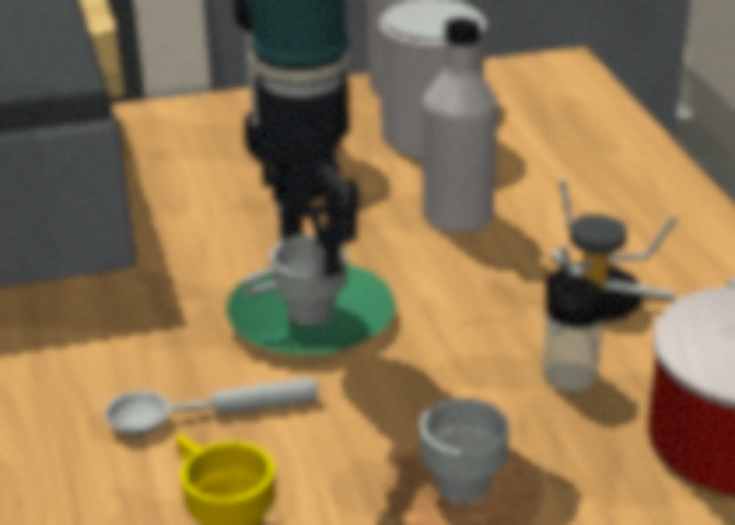

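Request:
arm_command --rows '[{"delta_rot": [0,0,0],"xyz": [0,0,0.001],"gripper": 0.055},{"delta_rot": [0,0,0],"xyz": [0,0,0],"gripper": 0.055},{"delta_rot": [0,0,0],"xyz": [0,0,0],"gripper": 0.068},{"delta_rot": [0,0,0],"xyz": [0,0,0],"gripper": 0.075},{"delta_rot": [0,0,0],"xyz": [0,0,0],"gripper": 0.0854},{"delta_rot": [0,0,0],"xyz": [0,0,0],"gripper": 0.0854},{"delta_rot": [0,0,0],"xyz": [0,0,-0.02],"gripper": 0.0854},{"delta_rot": [0,0,0],"xyz": [0,0,-0.04],"gripper": 0.0854},{"delta_rot": [0,0,0],"xyz": [0,0,-0.045],"gripper": 0.0854},{"delta_rot": [0,0,0],"xyz": [0,0,-0.045],"gripper": 0.0854},{"delta_rot": [0,0,0],"xyz": [0.03,0.001,-0.01],"gripper": 0.0854},{"delta_rot": [0,0,0],"xyz": [0.04,0.002,0],"gripper": 0.0854}]'

```text
time: 21.8
tool_pos: [0.5126, 0.2123, 0.1855]
tcp_rot: [-2.48, 1.917, -0.006]
wrist_force: [0.5, -0.8, 0.8]
width: 1.0
```

```bash
python3 - <<'E'
from h import *
s,R=st(); print(s["time"],s["tool_pos"],to(.597,-.173,.17))
c,P=cloud("side"); cv2.imwrite("pics/s10.png",cv2.resize(c["pixels"][90:240,120:330,::-1],None,fx=3.5,fy=3.5))
for n in["top","side"]:
  [print("  ",*o) for o in rim(.495,.2795,.064,(n,))]
  [print("  ",*o) for o in rim(.549,.0195,.065,(n,))]
E
```

```text
21.8 [0.51259128 0.21230643 0.18548704] [0.3942 0.0156 0.0149]
   top 99 [0.4919 0.281  0.0307] [0.4924 0.281 ] [0.4922 0.2818] 0.0695
   top 103 [0.5479 0.0224 0.0307] [0.5479 0.0224] [0.5487 0.022 ] 0.07
   side 120 [0.4925 0.2754 0.031 ] [0.4924 0.2754] [0.4908 0.2755] 0.0673
   side 165 [0.5483 0.0167 0.0308] [0.5484 0.0168] [0.5483 0.0172] 0.069
```

View pics/s10.png

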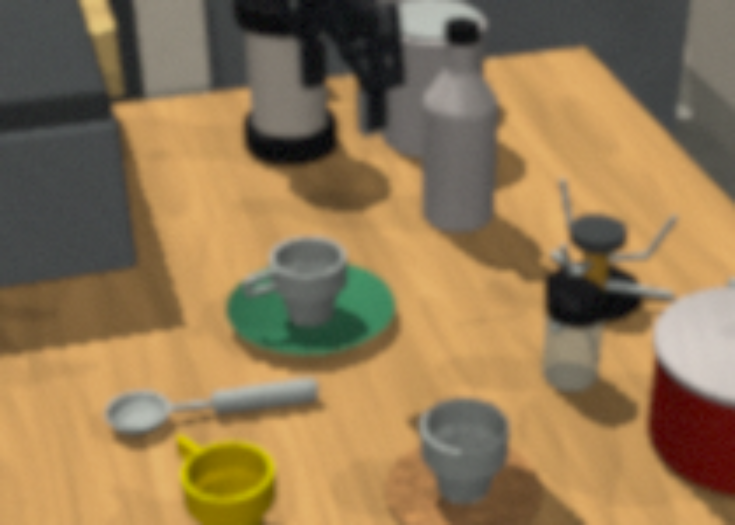

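Request:
arm_command --rows '[{"delta_rot": [0,0,0],"xyz": [0.044,0.002,0],"gripper": 0.0854},{"delta_rot": [0,0,0],"xyz": [0.044,0.002,0],"gripper": 0.0854},{"delta_rot": [0,0,0],"xyz": [0.044,0.002,0],"gripper": 0.0854},{"delta_rot": [0,0,0],"xyz": [0.044,0.002,0],"gripper": 0.0854},{"delta_rot": [0,0,0],"xyz": [0.044,0.002,0],"gripper": 0.0854},{"delta_rot": [0,0,0],"xyz": [0.044,0.002,0],"gripper": 0.0854},{"delta_rot": [0,0,0],"xyz": [0.044,0.002,0],"gripper": 0.0854},{"delta_rot": [0,0,0],"xyz": [0.044,0.001,0],"gripper": 0.0854},{"delta_rot": [0,0,0],"xyz": [0.03,0.001,0],"gripper": 0.0854},{"delta_rot": [0,0,0],"xyz": [0.01,0,0],"gripper": 0.0854},{"delta_rot": [0,0,0],"xyz": [0,0,0],"gripper": 0.0854},{"delta_rot": [0,0,0],"xyz": [0,0,0],"gripper": 0.0854}]'

```text
time: 23.25
tool_pos: [0.5921, -0.1712, 0.1805]
tcp_rot: [-2.483, 1.924, 0.003]
wrist_force: [-1.0, 0.1, -0.7]
width: 1.003
```

```bash
python3 - <<'E'
from h import *
s,R=st(); print(s["time"],s["tool_pos"],R.round(3),to(.597,-.173,.02))
[print("  ",*o) for o in rim(.597,-.173,.087,("wrist",))]
E
```

```text
23.25 [ 0.5920786  -0.17123008  0.18045672] [[ 0.25  -0.968 -0.001]
 [-0.968 -0.25   0.001]
 [-0.002  0.001 -1.   ]] [ 0.0032 -0.0044  0.1604]
   wrist 1066 [ 0.5979 -0.173   0.0306] [ 0.5979 -0.173 ] [ 0.597  -0.1732] 0.0885
```

Request:
arm_command --force 60 --rows '[{"delta_rot": [0,0,0],"xyz": [0.003,-0.004,0.045],"gripper": 0.0854},{"delta_rot": [0,0,0],"xyz": [0,0,0.045],"gripper": 0.0854},{"delta_rot": [0,0,0],"xyz": [0,0,0.035],"gripper": 0.0854},{"delta_rot": [0,0,0],"xyz": [0,0,0.02],"gripper": 0.0854},{"delta_rot": [0,0,0],"xyz": [0,0,0.01],"gripper": 0.0854},{"delta_rot": [0,0,0],"xyz": [0,0,0.004],"gripper": 0.0854},{"delta_rot": [0,0,0],"xyz": [0,0,0],"gripper": 0.0854},{"delta_rot": [0,0,0],"xyz": [0,0,0],"gripper": 0.0854}]'

```text
time: 24.1
tool_pos: [0.5983, -0.1749, 0.0239]
tcp_rot: [-2.482, 1.924, -0.004]
wrist_force: [0.6, 0.3, 0.7]
width: 0.999
```

```bash
python3 - <<'E'
from h import *
s,R=st(); print(s["time"],s["tool_pos"],s["wrist_force"],to(.597,-.173,.02))
E
```

```text
24.1 [ 0.59834475 -0.17489675  0.02389214] [0.64815576 0.3345081  0.72670539] [-0.0022  0.0008  0.0039]
```

Request:
arm_command --rows '[{"delta_rot": [0,0,0],"xyz": [-0.002,0,0.004],"gripper": 0.0854},{"delta_rot": [0,0,0],"xyz": [0,0,0],"gripper": 0.075},{"delta_rot": [0,0,0],"xyz": [0,0,0],"gripper": 0.07},{"delta_rot": [0,0,0],"xyz": [0,0,0],"gripper": 0.066},{"delta_rot": [0,0,0],"xyz": [0,0,0],"gripper": 0.055},{"delta_rot": [0,0,0],"xyz": [0,0,0],"gripper": 0.055},{"delta_rot": [0,0,0],"xyz": [0,0,0],"gripper": 0.055},{"delta_rot": [0,0,0],"xyz": [0,0,0],"gripper": 0.055}]'

```text
time: 24.9
tool_pos: [0.597, -0.1732, 0.0191]
tcp_rot: [-2.482, 1.925, -0.002]
wrist_force: [-0.1, -0.7, 6.1]
width: 0.762
```

Request:
arm_command --rows '[{"delta_rot": [0,0,0],"xyz": [0,0,-0.01],"gripper": 0.055},{"delta_rot": [0,0,0],"xyz": [0,0,-0.015],"gripper": 0.055},{"delta_rot": [0,0,0],"xyz": [0,0,-0.025],"gripper": 0.055},{"delta_rot": [0,0,0],"xyz": [0,0,-0.03],"gripper": 0.055},{"delta_rot": [0,0,0],"xyz": [0,0,-0.02],"gripper": 0.055},{"delta_rot": [0,0,0],"xyz": [0,0,0],"gripper": 0.055},{"delta_rot": [0,0,0],"xyz": [0,0,0],"gripper": 0.055}]'

```text
time: 25.6
tool_pos: [0.5965, -0.1729, 0.1186]
tcp_rot: [-2.483, 1.925, -0.001]
wrist_force: [0.9, 0.7, -2.3]
width: 0.761
```

```bash
python3 - <<'E'
from h import *
s,R=st(); print(s["time"],s["tool_pos"],s["width"]*.0854,s["wrist_force"])
c,P=cloud("side"); cv2.imwrite("pics/s11.png",cv2.resize(c["pixels"][150:320,200:400,::-1],None,fx=3.5,fy=3.5))
p,_=near(P,c,.597,-.173,.03,.003,.3); print(np.percentile(p[:,2],[0,1,5,10]))
E
```

```text
25.6 [ 0.5965207  -0.1728668   0.11855949] 0.065003303496477 [ 0.90946438  0.74667715 -2.28600832]
[0.00300633 0.1009787  0.10695899 0.1148233 ]
```

View pics/s11.png

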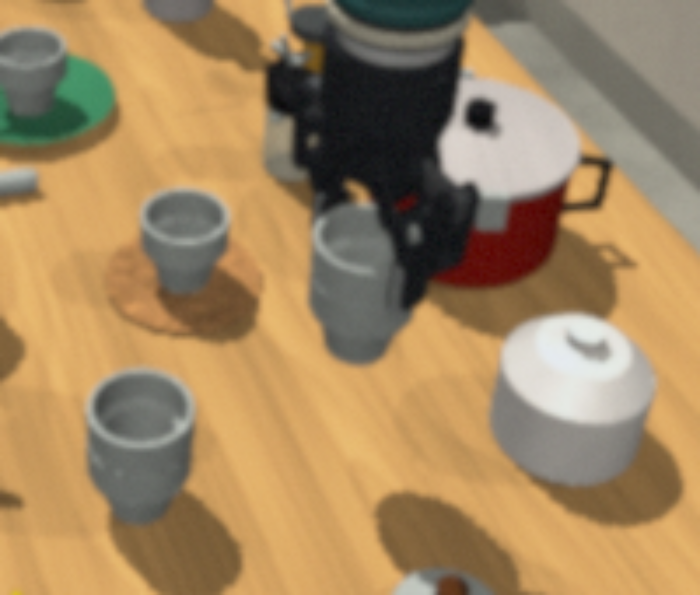

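Request:
arm_command --rows '[{"delta_rot": [0,0,0],"xyz": [-0.02,0,-0.01],"gripper": 0.055},{"delta_rot": [0,0,0],"xyz": [-0.036,-0.001,0],"gripper": 0.055},{"delta_rot": [0,0,0],"xyz": [-0.036,0,0],"gripper": 0.055},{"delta_rot": [0,0,0],"xyz": [-0.036,-0.001,0],"gripper": 0.055},{"delta_rot": [0,0,0],"xyz": [-0.036,0,0],"gripper": 0.055},{"delta_rot": [0,0,0],"xyz": [-0.023,0,0],"gripper": 0.055},{"delta_rot": [0,0,0],"xyz": [-0.011,0,0.01],"gripper": 0.055},{"delta_rot": [0,0,0],"xyz": [0,0,0.015],"gripper": 0.055},{"delta_rot": [0,0,0],"xyz": [0,0,0],"gripper": 0.055},{"delta_rot": [0,0,0],"xyz": [0,0,0],"gripper": 0.055},{"delta_rot": [0,0,0],"xyz": [0,0,0],"gripper": 0.055}]'

```text
time: 26.75
tool_pos: [0.5493, 0.0183, 0.1029]
tcp_rot: [2.481, -1.927, -0.0]
wrist_force: [0.8, -0.1, -0.5]
width: 0.761
```

```bash
python3 - <<'E'
from h import *
s,R=st(); print(s["time"],s["tool_pos"],R.round(3)[0],to(.5495,.0195,.05))
c,P=cloud("side"); p,_=near(P,c,.549,.0195,.025,.068,.14); print(np.percentile(p[:,2],[0,1,5,10]))
[print("  ",*o) for o in rim(.549,.0195,.065,("side","wrist"))]
E
```

```text
26.75 [0.54929384 0.01834992 0.10288244] [ 0.248 -0.969 -0.   ] [-0.0011 -0.0005  0.0529]
[0.10967062 0.11015373 0.11120548 0.11247652]
   side 159 [0.5486 0.0168 0.0309] [0.5486 0.0169] [0.5487 0.0175] 0.068
   wrist 938 [0.5513 0.0199 0.0304] [0.5501 0.0196] [0.55   0.0197] 0.0676
```

```bash
python3 - <<'E'
from h import *
c,P=cloud("side"); cv2.imwrite("pics/s12.png",cv2.resize(c["pixels"][110:280,180:380,::-1],None,fx=3.5,fy=3.5))
p,_=near(P,c,.549,.0195,.045,.0,.14); print(np.histogram(p[:,2],np.arange(0,.15,.01))[0])
E
```

```text
[350  36  54  72 145 140 146   0   0   0   0  39  44  49]
```

View pics/s12.png

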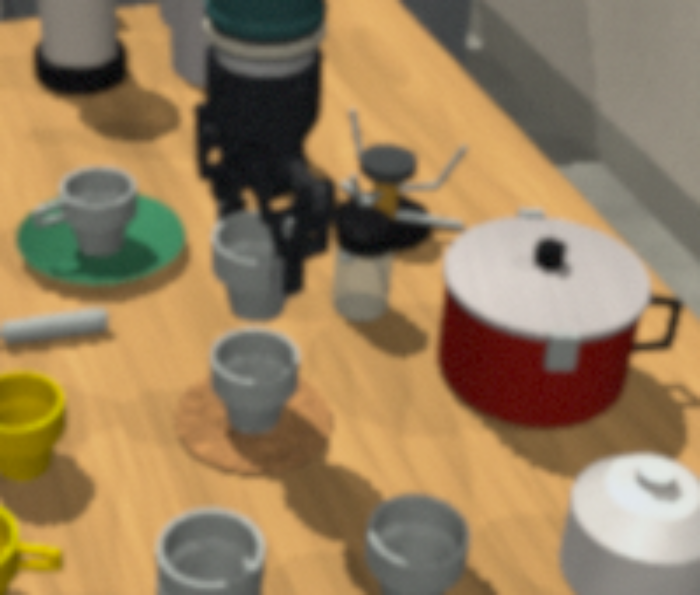

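Cup d slipped out of the grip and is standing upright near its old place; only c is held, with its underside 7 mm above the TCP. I'll seat c in a and then take the cups singly.

Request:
arm_command --rows '[{"delta_rot": [0,0,0],"xyz": [-0.001,0,0.02],"gripper": 0.055},{"delta_rot": [0,0,0],"xyz": [0,0,0.02],"gripper": 0.055},{"delta_rot": [0,0,0],"xyz": [0,0,0.013],"gripper": 0.055},{"delta_rot": [0,0,0],"xyz": [0,0,0.008],"gripper": 0.055},{"delta_rot": [0,0,0],"xyz": [0,0,0.003],"gripper": 0.055},{"delta_rot": [0,0,0],"xyz": [0,0,0.001],"gripper": 0.055},{"delta_rot": [0,0,0],"xyz": [0,0,0],"gripper": 0.055},{"delta_rot": [0,0,0],"xyz": [0,0,0],"gripper": 0.055}]'

```text
time: 27.75
tool_pos: [0.5495, 0.0204, 0.0389]
tcp_rot: [-2.482, 1.924, -0.002]
wrist_force: [-0.4, 1.1, -0.6]
width: 0.763
```

```bash
python3 - <<'E'
from h import *
s,R=st(); print(s["time"],s["tool_pos"],s["wrist_force"])
[print("  ",*o) for o in rim(.549,.0195,.091,("side","wrist"))]
c,P=cloud("side"); cv2.imwrite("pics/s13.png",cv2.resize(c["pixels"][110:280,180:380,::-1],None,fx=3.5,fy=3.5))
for n in["top","side"]: [print("  ",*o) for o in rim(.597,-.173,.061,(n,))]
E
```

```text
27.75 [0.54951314 0.02037414 0.03893513] [-0.39440713  1.12263298 -0.60814628]
   side 146 [0.553  0.0143 0.0337] [0.55   0.0153] [0.5513 0.0144] 0.0969
   wrist 4571 [0.5529 0.0207 0.031 ] [0.553  0.0208] [0.5547 0.0212] 0.097
   top 90 [ 0.5936 -0.171   0.0307] [ 0.5936 -0.1709] [ 0.5944 -0.1719] 0.0637
   side 192 [ 0.5943 -0.1769  0.0307] [ 0.5944 -0.1768] [ 0.5946 -0.176 ] 0.0633
```

View pics/s13.png

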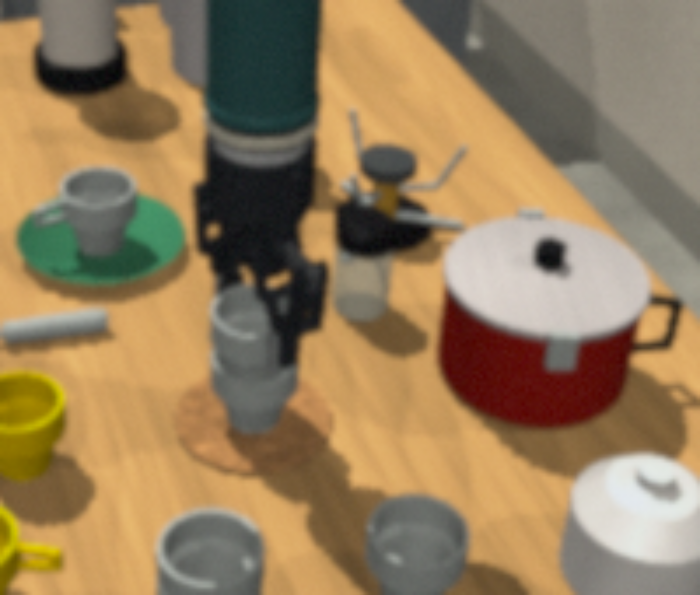

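```bash
python3 - <<'E'
from h import *
c,P=cloud("wrist"); p,_=near(P,c,.5495,.0195,.04,.098,.116); print(len(p),np.histogram(p[:,2],np.arange(.098,.117,.002)))
q=p[p[:,2]>np.percentile(p[:,2],40)]
A=np.c_[q[:,:2]-[.5495,.0195],np.ones(len(q))]; print(np.linalg.lstsq(A,q[:,2],rcond=None)[0])
cv2.imwrite("pics/w8.png",c["pixels"][:,:,::-1])
E
```

```text
8324 (array([ 842,  864,  951, 3472,  984,  230,  223,  236,  522]), array([0.098, 0.1  , 0.102, 0.104, 0.106, 0.108, 0.11 , 0.112, 0.114,
       0.116]))
[0.00853289 0.00139581 0.10734993]
```

View pics/w8.png

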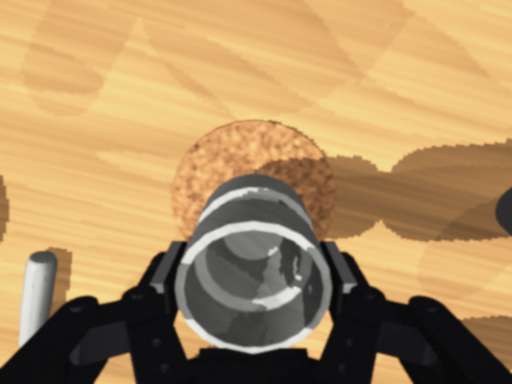

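Request:
arm_command --rows '[{"delta_rot": [0,0,0],"xyz": [0,0,0.006],"gripper": 0.055},{"delta_rot": [0,0,0],"xyz": [0,0,0.005],"gripper": 0.055},{"delta_rot": [0,0,0],"xyz": [0,0,0.003],"gripper": 0.055},{"delta_rot": [0,0,0],"xyz": [0,0,0.001],"gripper": 0.055},{"delta_rot": [0,0,0],"xyz": [0,0,0],"gripper": 0.055},{"delta_rot": [0,0,0],"xyz": [0,0,0],"gripper": 0.055}]'

```text
time: 28.65
tool_pos: [0.5506, 0.0197, 0.0254]
tcp_rot: [-2.482, 1.924, -0.005]
wrist_force: [-3.3, -1.3, 12.0]
width: 0.759
```

```bash
python3 - <<'E'
from h import *
s,R=st(); print(s["time"],s["tool_pos"],s["wrist_force"])
c,P=cloud("wrist"); p,_=near(P,c,.5495,.0195,.04,.08,.116); print(len(p),np.histogram(p[:,2],np.arange(.08,.117,.002)))
E
```

```text
28.65 [0.5506287  0.01969672 0.02542749] [-3.27567024 -1.25456016 11.97542638]
10824 (array([ 733,  773,  808,  848,  906, 1478, 3309,  234,  241,  211,  458,
        222,   57,   51,   82,  104,  138,  171]), array([0.08 , 0.082, 0.084, 0.086, 0.088, 0.09 , 0.092, 0.094, 0.096,
       0.098, 0.1  , 0.102, 0.104, 0.106, 0.108, 0.11 , 0.112, 0.114,
       0.116]))
```

Request:
arm_command --force 40 --rows '[{"delta_rot": [0,0,0],"xyz": [0,0,0],"gripper": 0.068},{"delta_rot": [0,0,0],"xyz": [0,0,0],"gripper": 0.075},{"delta_rot": [0,0,0],"xyz": [0,0,0],"gripper": 0.0854},{"delta_rot": [0,0,0],"xyz": [0,0,0],"gripper": 0.0854},{"delta_rot": [0,0,0],"xyz": [0,0,-0.02],"gripper": 0.0854},{"delta_rot": [0,0,0],"xyz": [0,0,-0.04],"gripper": 0.0854},{"delta_rot": [0,0,0],"xyz": [0,0,-0.045],"gripper": 0.0854},{"delta_rot": [0,0,0],"xyz": [0.02,0,-0.025],"gripper": 0.0854},{"delta_rot": [0,0,0],"xyz": [0.044,0.001,0],"gripper": 0.0854},{"delta_rot": [0,0,0],"xyz": [0.044,0.001,0],"gripper": 0.0854},{"delta_rot": [0,0,0],"xyz": [0.044,0.001,0],"gripper": 0.0854},{"delta_rot": [0,0,0],"xyz": [0.034,0.001,0],"gripper": 0.0854}]'

```text
time: 29.9
tool_pos: [0.5913, -0.163, 0.1528]
tcp_rot: [2.482, -1.925, 0.0]
wrist_force: [0.7, -0.6, 0.6]
width: 1.002
```

Request:
arm_command --rows '[{"delta_rot": [0,0,0],"xyz": [0.012,0,0],"gripper": 0.0854},{"delta_rot": [0,0,0],"xyz": [0,0,0.03],"gripper": 0.0854},{"delta_rot": [0,0,0],"xyz": [0,0,0.02],"gripper": 0.0854},{"delta_rot": [0,0,0],"xyz": [0,0,0],"gripper": 0.0854},{"delta_rot": [0,0,0],"xyz": [0,0,0],"gripper": 0.0854}]'

```text
time: 30.4
tool_pos: [0.5936, -0.1715, 0.1025]
tcp_rot: [2.483, -1.924, -0.003]
wrist_force: [0.2, 0.2, 0.8]
width: 0.998
```

```bash
python3 - <<'E'
from h import *
s,R=st(); print(s["time"],s["tool_pos"],R[0].round(3),to(.5953,-.1737,.015))
[print("  ",*o) for o in rim(.595,-.174,.061,("wrist",))]
for n in["top","side"]: [print("  ",*o) for o in rim(.549,.0195,.091,(n,))]
E
```

```text
30.4 [ 0.59360911 -0.17153894  0.10252696] [ 0.25  -0.968 -0.002] [ 0.0026 -0.0012  0.0875]
   wrist 1597 [ 0.597  -0.174   0.0306] [ 0.597 -0.174] [ 0.596  -0.1743] 0.0624
   top 110 [0.5475 0.0237 0.0308] [0.5475 0.0238] [0.5482 0.0239] 0.0948
   side 162 [0.548  0.0182 0.0307] [0.548  0.0183] [0.5481 0.0187] 0.0937
```

Request:
arm_command --rows '[{"delta_rot": [0,0,0],"xyz": [0.0025,-0.0015,0.03],"gripper": 0.0854},{"delta_rot": [0,0,0],"xyz": [0,0,0.03],"gripper": 0.0854},{"delta_rot": [0,0,0],"xyz": [0,0,0.02],"gripper": 0.0854},{"delta_rot": [0,0,0],"xyz": [0,0,0.007],"gripper": 0.0854},{"delta_rot": [0,0,0],"xyz": [0,0,0],"gripper": 0.08},{"delta_rot": [0,0,0],"xyz": [0,0,0],"gripper": 0.075},{"delta_rot": [0,0,0],"xyz": [0,0,0],"gripper": 0.07},{"delta_rot": [0,0,0],"xyz": [0,0,0],"gripper": 0.066},{"delta_rot": [0,0,0],"xyz": [0,0,0],"gripper": 0.055},{"delta_rot": [0,0,0],"xyz": [0,0,0],"gripper": 0.055},{"delta_rot": [0,0,0],"xyz": [0,0,0],"gripper": 0.055}]'

```text
time: 31.65
tool_pos: [0.5976, -0.1745, 0.0182]
tcp_rot: [-2.482, 1.924, -0.004]
wrist_force: [-0.5, 2.0, 5.2]
width: 0.73
```

```bash
python3 - <<'E'
from h import *
s,R=st(); print(s["time"],s["tool_pos"],s["wrist_force"],s["width"]*.0854)
E
```

```text
31.65 [ 0.5975785  -0.17450277  0.01815505] [-0.54276764  1.98005978  5.24191234] 0.06236374656081222
```

Request:
arm_command --rows '[{"delta_rot": [0,0,0],"xyz": [0,0,-0.01],"gripper": 0.055},{"delta_rot": [0,0,0],"xyz": [0,0,-0.02],"gripper": 0.055},{"delta_rot": [0,0,0],"xyz": [0,0,-0.035],"gripper": 0.055},{"delta_rot": [0,0,0],"xyz": [0,0,-0.035],"gripper": 0.055},{"delta_rot": [0,0,0],"xyz": [-0.02,0,-0.02],"gripper": 0.055},{"delta_rot": [0,0,0],"xyz": [-0.04,0,0],"gripper": 0.055},{"delta_rot": [0,0,0],"xyz": [-0.04,-0.001,0],"gripper": 0.055},{"delta_rot": [0,0,0],"xyz": [-0.04,0,0],"gripper": 0.055},{"delta_rot": [0,0,0],"xyz": [-0.036,0,0],"gripper": 0.055},{"delta_rot": [0,0,0],"xyz": [-0.02,0,0],"gripper": 0.055},{"delta_rot": [0,0,0],"xyz": [-0.005,0,0],"gripper": 0.055},{"delta_rot": [0,0,0],"xyz": [0,0,0],"gripper": 0.055}]'

```text
time: 32.85
tool_pos: [0.5471, 0.0209, 0.1366]
tcp_rot: [-2.484, 1.923, -0.001]
wrist_force: [0.1, 0.4, -0.5]
width: 0.732
```

Request:
arm_command --rows '[{"delta_rot": [0,0,0],"xyz": [0,0,0],"gripper": 0.055},{"delta_rot": [0,0,0],"xyz": [0,0,0],"gripper": 0.055}]'

```text
time: 33.05
tool_pos: [0.5475, 0.0194, 0.1362]
tcp_rot: [2.482, -1.926, 0.001]
wrist_force: [0.3, -0.5, -1.1]
width: 0.734
```

```bash
cat >> h.py <<'E'
def held(lo,n="side",x=.549,y=.0195,hi=None):
    c,P=cloud(n); p,_=near(P,c,x,y,.025,lo,lo+.12 if hi is None else hi); return np.percentile(p[:,2],[0,1,5]).round(4) if len(p) else None
E
python3 - <<'E'
from h import *
s,R=st(); print(s["time"],s["tool_pos"],R[0].round(3),to(.549,.0205))
print(held(.098))
[print("  ",*o) for o in rim(.549,.0205,.091,("side","wrist",))]
cv2.imwrite("pics/s14.png",cv2.resize(read_camera("side")["pixels"][100:280,170:380,::-1],None,fx=3.5,fy=3.5))
E
```

```text
33.05 [0.54753535 0.01938055 0.13623399] [ 0.248 -0.969  0.   ] [-0.0007 -0.0017  0.    ]
[0.1188 0.119  0.1203]
   side 131 [0.5476 0.018  0.0308] [0.5478 0.0184] [0.5479 0.0192] 0.0941
   wrist 841 [0.5506 0.0213 0.0305] [0.5495 0.021 ] [0.5494 0.0211] 0.0931
```

View pics/s14.png

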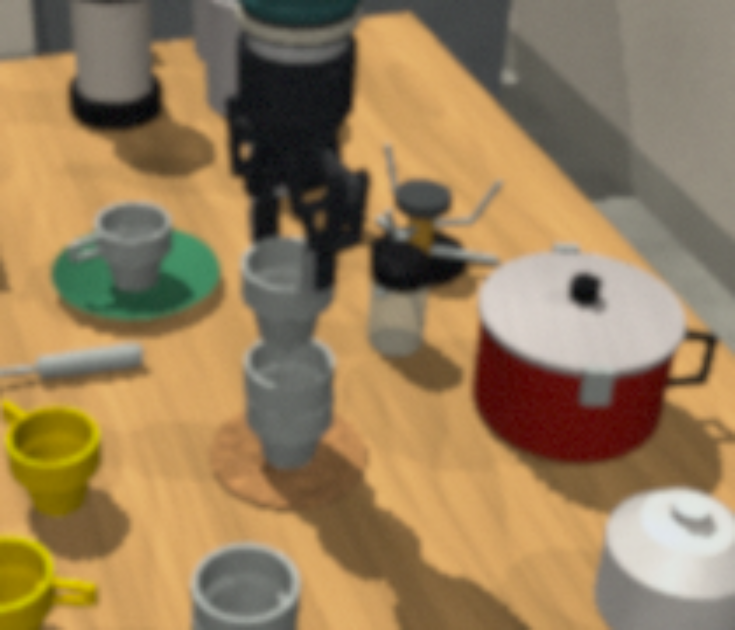

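Request:
arm_command --rows '[{"delta_rot": [0,0,0],"xyz": [-0.001,-0.0025,0.02],"gripper": 0.055},{"delta_rot": [0,0,0],"xyz": [0,0,0.015],"gripper": 0.055},{"delta_rot": [0,0,0],"xyz": [0,0,0.012],"gripper": 0.055},{"delta_rot": [0,0,0],"xyz": [0,0,0.008],"gripper": 0.055},{"delta_rot": [0,0,0],"xyz": [0,0,0.005],"gripper": 0.055},{"delta_rot": [0,0,0],"xyz": [0,0,0.002],"gripper": 0.055},{"delta_rot": [0,0,0],"xyz": [0,0,0],"gripper": 0.055},{"delta_rot": [0,0,0],"xyz": [0,0,0],"gripper": 0.055}]'

```text
time: 34.05
tool_pos: [0.5503, 0.0216, 0.0753]
tcp_rot: [-2.483, 1.924, -0.003]
wrist_force: [-1.1, -1.7, 4.6]
width: 0.733
```

```bash
python3 - <<'E'
from h import *
s,R=st(); print(s["time"],s["tool_pos"],s["wrist_force"])
c,P=cloud("wrist"); p,_=near(P,c,.5495,.0205,.04,.105,.135); print(len(p),np.histogram(p[:,2],np.arange(.105,.136,.002)))
cv2.imwrite("pics/s15.png",cv2.resize(read_camera("side")["pixels"][120:260,200:350,::-1],None,fx=4,fy=4))
E
```

```text
34.05 [0.55032763 0.02164678 0.075324  ] [-1.08738027 -1.73255448  4.55370611]
6780 (array([ 405,  453,  459,  463,  499,  965, 2263,  181,  136,  139,  158,
        159,  158,  165,  177]), array([0.105, 0.107, 0.109, 0.111, 0.113, 0.115, 0.117, 0.119, 0.121,
       0.123, 0.125, 0.127, 0.129, 0.131, 0.133, 0.135]))
```

View pics/s15.png

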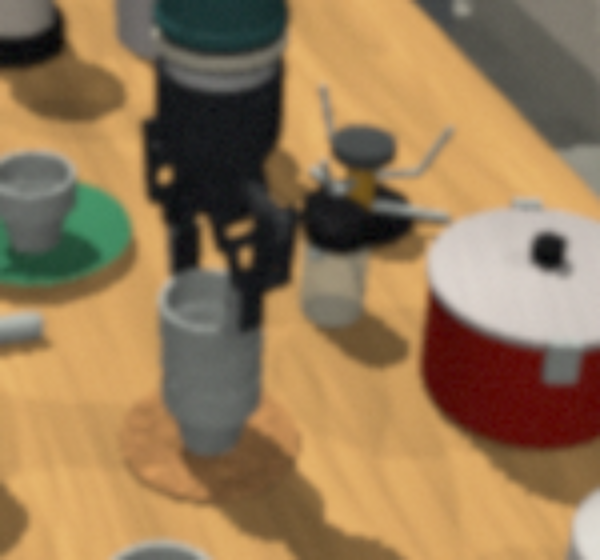

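Request:
arm_command --rows '[{"delta_rot": [0,0,0],"xyz": [0,0,0],"gripper": 0.068},{"delta_rot": [0,0,0],"xyz": [0,0,0],"gripper": 0.075},{"delta_rot": [0,0,0],"xyz": [0,0,0],"gripper": 0.0854},{"delta_rot": [0,0,0],"xyz": [0,0,0],"gripper": 0.0854},{"delta_rot": [0,0,0],"xyz": [0,0,-0.02],"gripper": 0.0854},{"delta_rot": [0,0,0],"xyz": [0,0,-0.04],"gripper": 0.0854},{"delta_rot": [0,0,0],"xyz": [0.02,0.017,-0.045],"gripper": 0.0854},{"delta_rot": [0,0,0],"xyz": [0.034,0.029,0],"gripper": 0.0854},{"delta_rot": [0,0,0],"xyz": [0.034,0.029,0],"gripper": 0.0854},{"delta_rot": [0,0,0],"xyz": [0.034,0.029,0],"gripper": 0.0854},{"delta_rot": [0,0,0],"xyz": [0.028,0.0235,0],"gripper": 0.0854},{"delta_rot": [0,0,0],"xyz": [0.014,0.011,0.02],"gripper": 0.0854}]'

```text
time: 35.35
tool_pos: [0.4575, -0.1736, 0.16]
tcp_rot: [-2.48, 1.927, -0.01]
wrist_force: [0.3, -0.1, -0.4]
width: 0.998
```

Request:
arm_command --rows '[{"delta_rot": [0,0,0],"xyz": [0,0,0.03],"gripper": 0.0854},{"delta_rot": [0,0,0],"xyz": [0,0,0],"gripper": 0.0854},{"delta_rot": [0,0,0],"xyz": [0,0,0],"gripper": 0.0854},{"delta_rot": [0,0,0],"xyz": [0,0,0],"gripper": 0.0854}]'

```text
time: 35.75
tool_pos: [0.4576, -0.1703, 0.1286]
tcp_rot: [-2.483, 1.924, -0.003]
wrist_force: [1.0, -0.6, 0.2]
width: 0.998
```

```bash
python3 - <<'E'
from h import *
s,R=st(); print(s["time"],s["tool_pos"],R[0].round(3),to(.4567,-.172,.042))
for n in["top","side","wrist"]:
  [print("  ",*o) for o in rim(.456,-.172,.087,(n,))]
  [print("  ",*o) for o in rim(.549,.0205,.117,(n,))]
E
```

```text
35.75 [ 0.45762618 -0.17030063  0.12861139] [ 0.25  -0.968  0.002] [0.0013 0.0015 0.0866]
   top 20 [ 0.4572 -0.1684  0.0329] [ 0.4557 -0.1685] None 0.0898
   top 108 [0.5476 0.0241 0.0307] [0.5475 0.0241] [0.5482 0.0237] 0.1215
   side 211 [ 0.4555 -0.1748  0.0307] [ 0.4555 -0.1748] [ 0.4558 -0.1741] 0.0895
   side 51 [0.5494 0.0181 0.0299] [0.5477 0.0191] [0.547  0.0195] 0.1189
   wrist 1597 [ 0.4581 -0.1719  0.0306] [ 0.458  -0.1719] [ 0.4569 -0.1723] 0.0884
   wrist 207 [0.548  0.0164 0.0274] [0.5492 0.0204] [0.5501 0.0216] 0.118
```

Request:
arm_command --rows '[{"delta_rot": [0,0,0],"xyz": [0.0015,0.001,0.03],"gripper": 0.0854},{"delta_rot": [0,0,0],"xyz": [0,0,0.03],"gripper": 0.0854},{"delta_rot": [0,0,0],"xyz": [0,0,0.02],"gripper": 0.0854},{"delta_rot": [0,0,0],"xyz": [0,0,0.006],"gripper": 0.0854},{"delta_rot": [0,0,0],"xyz": [0,0,0],"gripper": 0.08},{"delta_rot": [0,0,0],"xyz": [0,0,0],"gripper": 0.075},{"delta_rot": [0,0,0],"xyz": [0,0,0],"gripper": 0.07},{"delta_rot": [0,0,0],"xyz": [0,0,0],"gripper": 0.066},{"delta_rot": [0,0,0],"xyz": [0,0,0],"gripper": 0.055},{"delta_rot": [0,0,0],"xyz": [0,0,0],"gripper": 0.055},{"delta_rot": [0,0,0],"xyz": [0,0,0],"gripper": 0.055}]'

```text
time: 37.15
tool_pos: [0.4578, -0.1725, 0.0438]
tcp_rot: [-2.481, 1.924, -0.005]
wrist_force: [-1.2, 1.8, 9.6]
width: 0.747
```

Request:
arm_command --rows '[{"delta_rot": [0,0,0],"xyz": [0,0,-0.01],"gripper": 0.055},{"delta_rot": [0,0,0],"xyz": [0,0,-0.015],"gripper": 0.055},{"delta_rot": [0,0,0],"xyz": [0,0,-0.02],"gripper": 0.055},{"delta_rot": [0,0,0],"xyz": [0,0,-0.03],"gripper": 0.055},{"delta_rot": [0,0,0],"xyz": [0,0,-0.03],"gripper": 0.055},{"delta_rot": [0,0,0],"xyz": [0,0,-0.015],"gripper": 0.055},{"delta_rot": [0,0,0],"xyz": [0,0,0],"gripper": 0.055}]'

```text
time: 37.85
tool_pos: [0.4579, -0.173, 0.1643]
tcp_rot: [-2.482, 1.924, -0.009]
wrist_force: [-0.1, -1.3, -1.2]
width: 0.74
```

```bash
python3 - <<'E'
from h import *
s,R=st(); print(s["time"],s["tool_pos"],s["wrist_force"],s["width"]*.0854,to(.5495,.0215))
print(held(.07,x=.456,y=-.172))
cv2.imwrite("pics/s16.png",cv2.resize(read_camera("side")["pixels"][150:320,170:350,::-1],None,fx=3.5,fy=3.5))
E
```

```text
37.85 [ 0.4579119  -0.17295678  0.16429941] [-0.13902841 -1.33500399 -1.1856928 ] 0.06316095390226106 [-0.1655 -0.1372  0.    ]
[0.1467 0.1477 0.1494]
```

View pics/s16.png

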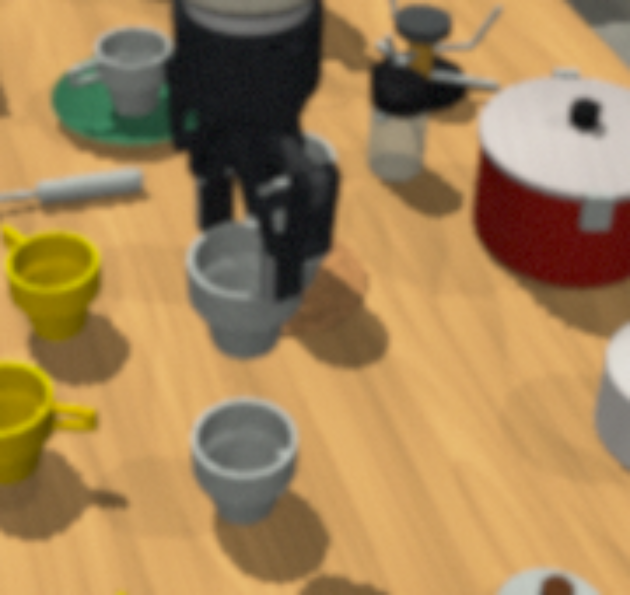

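Request:
arm_command --rows '[{"delta_rot": [0,0,0],"xyz": [-0.018,-0.015,-0.01],"gripper": 0.055},{"delta_rot": [0,0,0],"xyz": [-0.033,-0.028,0],"gripper": 0.055},{"delta_rot": [0,0,0],"xyz": [-0.034,-0.028,0],"gripper": 0.055},{"delta_rot": [0,0,0],"xyz": [-0.034,-0.028,0],"gripper": 0.055},{"delta_rot": [0,0,0],"xyz": [-0.03,-0.025,0],"gripper": 0.055},{"delta_rot": [0,0,0],"xyz": [-0.0165,-0.013,0],"gripper": 0.055},{"delta_rot": [0,0,0],"xyz": [0,0,0.015],"gripper": 0.055},{"delta_rot": [0,0,0],"xyz": [0,0,0],"gripper": 0.055},{"delta_rot": [0,0,0],"xyz": [0,0,0],"gripper": 0.055},{"delta_rot": [0,0,0],"xyz": [0,0,0],"gripper": 0.055}]'

```text
time: 38.95
tool_pos: [0.5465, 0.0213, 0.1555]
tcp_rot: [2.481, -1.926, -0.002]
wrist_force: [-0.3, 0.6, -0.1]
width: 0.744
```

```bash
python3 - <<'E'
from h import *
s,R=st(); print(s["time"],s["tool_pos"],R[0].round(3),to(.5495,.0215,.1005))
print(held(.124))
[print("  ",*o) for o in rim(.549,.0205,.117,("side","wrist",))]
E
```

```text
38.95 [0.54651549 0.02130653 0.15554088] [ 0.248 -0.969 -0.002] [ 0.0006 -0.003   0.055 ]
[0.1383 0.1384 0.1397]
   side 126 [0.5481 0.0185 0.0308] [0.5482 0.019 ] [0.5484 0.0196] 0.1187
   wrist 831 [0.5506 0.0219 0.0306] [0.5496 0.0216] [0.5496 0.0216] 0.1191
```

Request:
arm_command --rows '[{"delta_rot": [0,0,0],"xyz": [0,-0.003,0.015],"gripper": 0.055},{"delta_rot": [0,0,0],"xyz": [0,0,0.015],"gripper": 0.055},{"delta_rot": [0,0,0],"xyz": [0,0,0.01],"gripper": 0.055},{"delta_rot": [0,0,0],"xyz": [0,0,0.008],"gripper": 0.055},{"delta_rot": [0,0,0],"xyz": [0,0,0.005],"gripper": 0.055},{"delta_rot": [0,0,0],"xyz": [0,0,0.002],"gripper": 0.055},{"delta_rot": [0,0,0],"xyz": [0,0,0.001],"gripper": 0.055},{"delta_rot": [0,0,0],"xyz": [0,0,0],"gripper": 0.055},{"delta_rot": [0,0,0],"xyz": [0,0,0],"gripper": 0.055}]'

```text
time: 40.0
tool_pos: [0.5509, 0.0231, 0.1011]
tcp_rot: [-2.482, 1.924, -0.002]
wrist_force: [-0.3, -1.7, 3.1]
width: 0.738
```

```bash
cat >> h.py <<'E'
def rimz(z,x=.5495,y=.021):
    c,P=cloud("wrist"); p,_=near(P,c,x,y,.04,z-.014,z+.014); h=np.histogram(p[:,2],np.arange(z-.014,z+.0145,.002)); print([(round(float(b),3),int(a)) for a,b in zip(*h)])
E
python3 - <<'E'
from h import *
s,R=st(); print(s["time"],s["tool_pos"],s["wrist_force"]); rimz(.143)
E
```

```text
40.0 [0.55086279 0.02309874 0.10109893] [-0.25346318 -1.72128224  3.12980786]
[(0.129, 427), (0.131, 411), (0.133, 429), (0.135, 463), (0.137, 469), (0.139, 489), (0.141, 1162), (0.143, 2144), (0.145, 138), (0.147, 123), (0.149, 136), (0.151, 148), (0.153, 143), (0.155, 158)]
```

Request:
arm_command --rows '[{"delta_rot": [0,0,0],"xyz": [0,0,0],"gripper": 0.068},{"delta_rot": [0,0,0],"xyz": [0,0,0],"gripper": 0.075},{"delta_rot": [0,0,0],"xyz": [0,0,0],"gripper": 0.0854},{"delta_rot": [0,0,0],"xyz": [0,0,0],"gripper": 0.0854},{"delta_rot": [0,0,0],"xyz": [0,0,-0.02],"gripper": 0.0854},{"delta_rot": [0,0,0],"xyz": [0,0,-0.04],"gripper": 0.0854},{"delta_rot": [0,0,0],"xyz": [0.02,0.017,-0.04],"gripper": 0.0854},{"delta_rot": [0,0,0],"xyz": [0.034,0.029,0],"gripper": 0.0854},{"delta_rot": [0,0,0],"xyz": [0.034,0.029,0],"gripper": 0.0854},{"delta_rot": [0,0,0],"xyz": [0.034,0.029,0.02],"gripper": 0.0854},{"delta_rot": [0,0,0],"xyz": [0.028,0.0235,0.03],"gripper": 0.0854},{"delta_rot": [0,0,0],"xyz": [0.015,0.013,0.03],"gripper": 0.0854}]'

```text
time: 41.25
tool_pos: [0.4547, -0.1741, 0.1202]
tcp_rot: [2.481, -1.927, 0.004]
wrist_force: [0.7, -0.0, -0.0]
width: 0.997
```

Request:
arm_command --rows '[{"delta_rot": [0,0,0],"xyz": [0,0,0.02],"gripper": 0.0854},{"delta_rot": [0,0,0],"xyz": [0,0,0],"gripper": 0.0854},{"delta_rot": [0,0,0],"xyz": [0,0,0],"gripper": 0.0854},{"delta_rot": [0,0,0],"xyz": [0,0,0],"gripper": 0.0854}]'

```text
time: 41.65
tool_pos: [0.4568, -0.1718, 0.1018]
tcp_rot: [-2.483, 1.923, -0.004]
wrist_force: [0.0, 0.3, 0.7]
width: 1.0
```

```bash
python3 - <<'E'
from h import *
s,R=st(); print(s["time"],s["tool_pos"],R[0].round(3),to(.4567,-.172,.016))
for n in["top","side","wrist"]:
  [print("  ",*o) for o in rim(.456,-.172,.061,(n,))]
  [print("  ",*o) for o in rim(.549,.0205,.143,(n,))]
E
```

```text
41.65 [ 0.45678497 -0.17180463  0.1018483 ] [ 0.25  -0.968  0.002] [0.     0.0003 0.0858]
   top 13 [ 0.458  -0.1674  0.0345] [ 0.4552 -0.1688] None 0.0635
   top 117 [0.5484 0.0253 0.0308] [0.5484 0.0253] [0.549  0.0249] 0.1461
   side 215 [ 0.4547 -0.175   0.0308] [ 0.4548 -0.175 ] [ 0.4551 -0.174 ] 0.0641
   side 40 [0.5457 0.02   0.0334] [0.5478 0.0193] [0.547  0.0195] 0.1451
   wrist 1613 [ 0.4573 -0.1723  0.0306] [ 0.4572 -0.1723] [ 0.4562 -0.1725] 0.0626
   wrist 0
```

Request:
arm_command --rows '[{"delta_rot": [0,0,0],"xyz": [0,0,0.03],"gripper": 0.0854},{"delta_rot": [0,0,0],"xyz": [0,0,0.03],"gripper": 0.0854},{"delta_rot": [0,0,0],"xyz": [0,0,0.02],"gripper": 0.0854},{"delta_rot": [0,0,0],"xyz": [0,0,0.006],"gripper": 0.0854},{"delta_rot": [0,0,0],"xyz": [0,0,0],"gripper": 0.08},{"delta_rot": [0,0,0],"xyz": [0,0,0],"gripper": 0.075},{"delta_rot": [0,0,0],"xyz": [0,0,0],"gripper": 0.07},{"delta_rot": [0,0,0],"xyz": [0,0,0],"gripper": 0.066},{"delta_rot": [0,0,0],"xyz": [0,0,0],"gripper": 0.055},{"delta_rot": [0,0,0],"xyz": [0,0,0],"gripper": 0.055},{"delta_rot": [0,0,0],"xyz": [0,0,0],"gripper": 0.055}]'

```text
time: 43.05
tool_pos: [0.4568, -0.1722, 0.0167]
tcp_rot: [-2.482, 1.925, -0.004]
wrist_force: [-2.3, 1.7, 10.0]
width: 0.75
```

Request:
arm_command --rows '[{"delta_rot": [0,0,0],"xyz": [0,0,-0.01],"gripper": 0.055},{"delta_rot": [0,0,0],"xyz": [0,0,-0.02],"gripper": 0.055},{"delta_rot": [0,0,0],"xyz": [0,0,-0.035],"gripper": 0.055},{"delta_rot": [0,0,0],"xyz": [0,0,-0.045],"gripper": 0.055},{"delta_rot": [0,0,0],"xyz": [0,0,-0.04],"gripper": 0.055},{"delta_rot": [0,0,0],"xyz": [0,0,-0.025],"gripper": 0.055},{"delta_rot": [0,0,0],"xyz": [0,0,-0.005],"gripper": 0.055},{"delta_rot": [0,0,0],"xyz": [0,0,0],"gripper": 0.055}]'

```text
time: 43.85
tool_pos: [0.4558, -0.1719, 0.1952]
tcp_rot: [-2.482, 1.925, -0.004]
wrist_force: [0.4, 0.0, -1.5]
width: 0.75
```

```bash
python3 - <<'E'
from h import *
s,R=st(); print(s["time"],s["tool_pos"],s["wrist_force"],s["width"]*.0854,to(.5505,.0215))
print(held(.1,x=.456,y=-.172,hi=.25))
E
```

```text
43.85 [ 0.45582267 -0.17189497  0.1952242 ] [ 0.35205285  0.03822212 -1.49830042] 0.0640113367993014 [-0.1637 -0.1399  0.    ]
[0.1781 0.1792 0.1814]
```

Request:
arm_command --rows '[{"delta_rot": [0,0,0],"xyz": [-0.018,-0.015,0],"gripper": 0.055},{"delta_rot": [0,0,0],"xyz": [-0.033,-0.0285,0],"gripper": 0.055},{"delta_rot": [0,0,0],"xyz": [-0.033,-0.0285,0],"gripper": 0.055},{"delta_rot": [0,0,0],"xyz": [-0.033,-0.0285,0],"gripper": 0.055},{"delta_rot": [0,0,0],"xyz": [-0.03,-0.025,0],"gripper": 0.055},{"delta_rot": [0,0,0],"xyz": [-0.0165,-0.0145,0],"gripper": 0.055},{"delta_rot": [0,0,0],"xyz": [0,0,0.01],"gripper": 0.055},{"delta_rot": [0,0,0],"xyz": [0,0,0],"gripper": 0.055},{"delta_rot": [0,0,0],"xyz": [0,0,0],"gripper": 0.055},{"delta_rot": [0,0,0],"xyz": [0,0,0],"gripper": 0.055}]'

```text
time: 44.9
tool_pos: [0.5493, 0.0205, 0.1835]
tcp_rot: [2.481, -1.926, -0.002]
wrist_force: [0.3, 0.3, -0.6]
width: 0.744
```

```bash
python3 - <<'E'
from h import *
s,R=st(); print(s["time"],s["tool_pos"],R[0].round(3),to(.5505,.0215,.126))
print(held(.15))
[print("  ",*o) for o in rim(.549,.0205,.143,("side","wrist",))]
E
```

```text
44.9 [0.54927655 0.02047283 0.18350754] [ 0.248 -0.969 -0.002] [-0.0007 -0.0015  0.0575]
[0.1649 0.1672 0.1686]
   side 129 [0.5485 0.0194 0.0305] [0.5487 0.0199] [0.5489 0.0205] 0.1449
   wrist 823 [0.5515 0.0227 0.0306] [0.5504 0.0224] [0.5503 0.0225] 0.1451
```

Request:
arm_command --rows '[{"delta_rot": [0,0,0],"xyz": [-0.0007,-0.0015,0.015],"gripper": 0.055},{"delta_rot": [0,0,0],"xyz": [0,0,0.015],"gripper": 0.055},{"delta_rot": [0,0,0],"xyz": [0,0,0.01],"gripper": 0.055},{"delta_rot": [0,0,0],"xyz": [0,0,0.008],"gripper": 0.055},{"delta_rot": [0,0,0],"xyz": [0,0,0.006],"gripper": 0.055},{"delta_rot": [0,0,0],"xyz": [0,0,0.002],"gripper": 0.055},{"delta_rot": [0,0,0],"xyz": [0,0,0.0015],"gripper": 0.055},{"delta_rot": [0,0,0],"xyz": [0,0,0],"gripper": 0.055},{"delta_rot": [0,0,0],"xyz": [0,0,0],"gripper": 0.055}]'

```text
time: 45.95
tool_pos: [0.5519, 0.0226, 0.1273]
tcp_rot: [-2.482, 1.925, -0.001]
wrist_force: [-0.5, 0.4, 0.5]
width: 0.748
```

```bash
python3 - <<'E'
from h import *
s,R=st(); print(s["time"],s["tool_pos"],s["wrist_force"]); rimz(.169)
E
```

```text
45.95 [0.55189234 0.02263323 0.12731258] [-0.46944661  0.43432379  0.51237883]
[(0.155, 440), (0.157, 412), (0.159, 453), (0.161, 459), (0.163, 477), (0.165, 478), (0.167, 506), (0.169, 2414), (0.171, 804), (0.173, 133), (0.175, 117), (0.177, 148), (0.179, 146), (0.181, 162)]
```

Request:
arm_command --rows '[{"delta_rot": [0,0,0],"xyz": [0,0,0.0005],"gripper": 0.066},{"delta_rot": [0,0,0],"xyz": [0,0,0],"gripper": 0.07},{"delta_rot": [0,0,0],"xyz": [0,0,0],"gripper": 0.0854},{"delta_rot": [0,0,0],"xyz": [0,0,0],"gripper": 0.0854},{"delta_rot": [0,0,0],"xyz": [0,0,-0.02],"gripper": 0.0854},{"delta_rot": [0,0,0],"xyz": [0,0,-0.04],"gripper": 0.0854},{"delta_rot": [0,0,0],"xyz": [0.01,0.004,-0.03],"gripper": 0.0854},{"delta_rot": [0,0,0],"xyz": [0.04,0.017,0],"gripper": 0.0854},{"delta_rot": [0,0,0],"xyz": [0.045,0.019,0],"gripper": 0.0854},{"delta_rot": [0,0,0],"xyz": [0.045,0.019,0],"gripper": 0.0854},{"delta_rot": [0,0,0],"xyz": [0.045,0.019,0],"gripper": 0.0854},{"delta_rot": [0,0,0],"xyz": [0.045,0.019,0],"gripper": 0.0854}]'

```text
time: 47.2
tool_pos: [0.5144, -0.2261, 0.2167]
tcp_rot: [-2.483, 1.924, -0.001]
wrist_force: [0.6, -0.4, 0.3]
width: 1.002
```

Request:
arm_command --rows '[{"delta_rot": [0,0,0],"xyz": [0.045,0.02,0],"gripper": 0.0854},{"delta_rot": [0,0,0],"xyz": [0.045,0.02,0.02],"gripper": 0.0854},{"delta_rot": [0,0,0],"xyz": [0.027,0.012,0.03],"gripper": 0.0854},{"delta_rot": [0,0,0],"xyz": [0.01,0.004,0.03],"gripper": 0.0854},{"delta_rot": [0,0,0],"xyz": [0,0,0.02],"gripper": 0.0854},{"delta_rot": [0,0,0],"xyz": [0,0,0],"gripper": 0.0854},{"delta_rot": [0,0,0],"xyz": [0,0,0],"gripper": 0.0854},{"delta_rot": [0,0,0],"xyz": [0,0,0],"gripper": 0.0854}]'

```text
time: 48.0
tool_pos: [0.4939, -0.3589, 0.1194]
tcp_rot: [-2.483, 1.924, -0.005]
wrist_force: [-0.1, -0.6, 0.2]
width: 1.002
```

```bash
python3 - <<'E'
from h import *
s,R=st(); print(s["time"],s["tool_pos"],R[0].round(3),to(.4926,-.3611,.016))
for n in["top","side","wrist"]:
  [print("  ",*o) for o in rim(.4926,-.361,.061,(n,))]
  [print("  ",*o) for o in rim(.549,.0205,.169,(n,))]
cv2.imwrite("pics/t17.png",read_camera("top")["pixels"][:,:,::-1])
cv2.imwrite("pics/s17.png",read_camera("side")["pixels"][:,:,::-1])
E
```

```text
48.0 [ 0.49394695 -0.35886049  0.1193962 ] [ 0.25  -0.968  0.002] [0.0016 0.0021 0.1034]
   top 40 [ 0.4914 -0.3579  0.0309] [ 0.4917 -0.3583] [ 0.4916 -0.3592] 0.0638
   top 121 [0.5493 0.0245 0.0308] [0.5493 0.0246] [0.55   0.0247] 0.1724
   side 313 [ 0.4914 -0.3641  0.0308] [ 0.4914 -0.364 ] [ 0.4921 -0.3629] 0.063
   side 174 [0.5498 0.0195 0.0309] [0.5498 0.0196] [0.55   0.0199] 0.1716
   wrist 1397 [ 0.4939 -0.3615  0.0306] [ 0.4939 -0.3615] [ 0.4928 -0.3618] 0.0624
   wrist 0
```

View pics/s17.png

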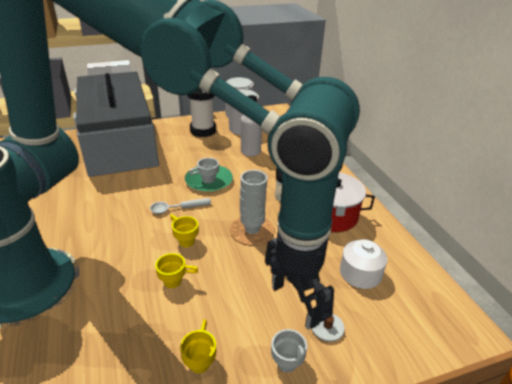

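Request:
arm_command --rows '[{"delta_rot": [0,0,0],"xyz": [0.002,0.001,0.03],"gripper": 0.0854},{"delta_rot": [0,0,0],"xyz": [0,0,0.035],"gripper": 0.0854},{"delta_rot": [0,0,0],"xyz": [0,0,0.025],"gripper": 0.0854},{"delta_rot": [0,0,0],"xyz": [0,0,0.013],"gripper": 0.0854},{"delta_rot": [0,0,0],"xyz": [0,0,0],"gripper": 0.08},{"delta_rot": [0,0,0],"xyz": [0,0,0],"gripper": 0.075},{"delta_rot": [0,0,0],"xyz": [0,0,0],"gripper": 0.07},{"delta_rot": [0,0,0],"xyz": [0,0,0],"gripper": 0.066},{"delta_rot": [0,0,0],"xyz": [0,0,0],"gripper": 0.055},{"delta_rot": [0,0,0],"xyz": [0,0,0],"gripper": 0.055},{"delta_rot": [0,0,0],"xyz": [0,0,0],"gripper": 0.055}]'

```text
time: 49.5
tool_pos: [0.4937, -0.3616, 0.0174]
tcp_rot: [-2.483, 1.925, -0.006]
wrist_force: [-1.5, 1.4, 8.2]
width: 0.745
```

Request:
arm_command --rows '[{"delta_rot": [0,0,0],"xyz": [0,0,-0.01],"gripper": 0.055},{"delta_rot": [0,0,0],"xyz": [0,0,-0.02],"gripper": 0.055},{"delta_rot": [0,0,0],"xyz": [0,0,-0.035],"gripper": 0.055},{"delta_rot": [0,0,0],"xyz": [0,0,-0.045],"gripper": 0.055},{"delta_rot": [0,0,0],"xyz": [0,0,-0.045],"gripper": 0.055},{"delta_rot": [0,0,0],"xyz": [0,0,-0.035],"gripper": 0.055},{"delta_rot": [0,0,0],"xyz": [0,0,-0.02],"gripper": 0.055},{"delta_rot": [0,0,0],"xyz": [0,0,0],"gripper": 0.055}]'

```text
time: 50.3
tool_pos: [0.4944, -0.3624, 0.2302]
tcp_rot: [2.483, -1.925, 0.015]
wrist_force: [-0.3, -0.3, -0.4]
width: 0.743
```

```bash
python3 - <<'E'
from h import *
s,R=st(); print(s["time"],s["tool_pos"],s["wrist_force"],s["width"]*.0854,to(.551,.0215))
print(held(.1,x=.493,y=-.361,hi=.28))
E
```

```text
50.3 [ 0.49444287 -0.36236377  0.23021962] [-0.25863747 -0.28581514 -0.40935799] 0.06344420272565353 [-0.3577 -0.1504 -0.0019]
[0.2139 0.2145 0.2165]
```

Request:
arm_command --rows '[{"delta_rot": [0,0,0],"xyz": [-0.02,-0.009,0],"gripper": 0.055},{"delta_rot": [0,0,0],"xyz": [-0.036,-0.015,0],"gripper": 0.055},{"delta_rot": [0,0,0],"xyz": [-0.036,-0.015,0],"gripper": 0.055},{"delta_rot": [0,0,0],"xyz": [-0.036,-0.015,0],"gripper": 0.055},{"delta_rot": [0,0,0],"xyz": [-0.036,-0.015,0],"gripper": 0.055},{"delta_rot": [0,0,0],"xyz": [-0.036,-0.015,0],"gripper": 0.055},{"delta_rot": [0,0,0],"xyz": [-0.036,-0.015,0],"gripper": 0.055},{"delta_rot": [0,0,0],"xyz": [-0.036,-0.015,0],"gripper": 0.055},{"delta_rot": [0,0,0],"xyz": [-0.036,-0.015,0],"gripper": 0.055},{"delta_rot": [0,0,0],"xyz": [-0.03,-0.013,0],"gripper": 0.055},{"delta_rot": [0,0,0],"xyz": [-0.019,-0.008,0],"gripper": 0.055},{"delta_rot": [0,0,0],"xyz": [0,0,0.01],"gripper": 0.055}]'

```text
time: 51.55
tool_pos: [0.5483, 0.0251, 0.2132]
tcp_rot: [-2.486, 1.921, 0.002]
wrist_force: [0.3, -0.5, -1.5]
width: 0.738
```

Request:
arm_command --rows '[{"delta_rot": [0,0,0],"xyz": [0,0,0],"gripper": 0.055},{"delta_rot": [0,0,0],"xyz": [0,0,0],"gripper": 0.055},{"delta_rot": [0,0,0],"xyz": [0,0,0],"gripper": 0.055}]'

```text
time: 51.85
tool_pos: [0.5481, 0.0215, 0.2138]
tcp_rot: [2.481, -1.926, -0.001]
wrist_force: [0.9, 0.1, -1.1]
width: 0.743
```

```bash
python3 - <<'E'
from h import *
s,R=st(); print(s["time"],s["tool_pos"],R[0].round(3),to(.5515,.022,.1515))
print(held(.175))
[print("  ",*o) for o in rim(.549,.0205,.169,("side","wrist",))]
E
```

```text
51.85 [0.54811564 0.02147602 0.21382152] [ 0.248 -0.969 -0.001] [ 0.0003 -0.0035  0.0623]
[0.1968 0.1973 0.1984]
   side 150 [0.5499 0.0192 0.0308] [0.55   0.0195] [0.5501 0.0198] 0.1719
   wrist 829 [0.5526 0.0225 0.0305] [0.5513 0.0222] [0.5513 0.0222] 0.1717
```

Request:
arm_command --rows '[{"delta_rot": [0,0,0],"xyz": [0,-0.003,0.015],"gripper": 0.055},{"delta_rot": [0,0,0],"xyz": [0,0,0.015],"gripper": 0.055},{"delta_rot": [0,0,0],"xyz": [0,0,0.013],"gripper": 0.055},{"delta_rot": [0,0,0],"xyz": [0,0,0.009],"gripper": 0.055},{"delta_rot": [0,0,0],"xyz": [0,0,0.006],"gripper": 0.055},{"delta_rot": [0,0,0],"xyz": [0,0,0.003],"gripper": 0.055},{"delta_rot": [0,0,0],"xyz": [0,0,0.001],"gripper": 0.055},{"delta_rot": [0,0,0],"xyz": [0,0,0],"gripper": 0.055},{"delta_rot": [0,0,0],"xyz": [0,0,0],"gripper": 0.055}]'

```text
time: 52.9
tool_pos: [0.5518, 0.0234, 0.1529]
tcp_rot: [-2.482, 1.925, -0.001]
wrist_force: [0.6, -0.7, -0.4]
width: 0.741
```

```bash
python3 - <<'E'
from h import *
s,R=st(); print(s["time"],s["tool_pos"],s["wrist_force"]); rimz(.195)
E
```

```text
52.9 [0.55182256 0.02336041 0.15294776] [ 0.61767528 -0.65828245 -0.44947856]
[(0.181, 407), (0.183, 425), (0.185, 463), (0.187, 444), (0.189, 489), (0.191, 502), (0.193, 844), (0.195, 2456), (0.197, 165), (0.199, 142), (0.201, 142), (0.203, 135), (0.205, 151), (0.207, 160)]
```

Request:
arm_command --rows '[{"delta_rot": [0,0,0],"xyz": [0,0,0],"gripper": 0.066},{"delta_rot": [0,0,0],"xyz": [0,0,0],"gripper": 0.07},{"delta_rot": [0,0,0],"xyz": [0,0,0],"gripper": 0.0854},{"delta_rot": [0,0,0],"xyz": [0,0,0],"gripper": 0.0854},{"delta_rot": [0,0,0],"xyz": [0,0,-0.02],"gripper": 0.0854},{"delta_rot": [0,0,0],"xyz": [0,0,-0.04],"gripper": 0.0854},{"delta_rot": [0,0,0],"xyz": [0.01,0.001,-0.03],"gripper": 0.0854},{"delta_rot": [0,0,0],"xyz": [0.04,0.004,0],"gripper": 0.0854},{"delta_rot": [0,0,0],"xyz": [0.044,0.005,0],"gripper": 0.06},{"delta_rot": [0,0,0],"xyz": [0.044,0.005,0],"gripper": 0.05},{"delta_rot": [0,0,0],"xyz": [0.044,0.005,0],"gripper": 0.05},{"delta_rot": [0,0,0],"xyz": [0.044,0.005,0],"gripper": 0.05}]'

```text
time: 54.15
tool_pos: [0.5837, -0.2035, 0.2427]
tcp_rot: [-2.483, 1.925, -0.001]
wrist_force: [1.4, 0.0, -0.1]
width: 0.586
```

Request:
arm_command --rows '[{"delta_rot": [0,0,0],"xyz": [0.044,0.005,0],"gripper": 0.05},{"delta_rot": [0,0,0],"xyz": [0.032,0.004,0.03],"gripper": 0.05},{"delta_rot": [0,0,0],"xyz": [0.02,0.002,0.03],"gripper": 0.05},{"delta_rot": [0,0,0],"xyz": [0.01,0.001,0.03],"gripper": 0.05},{"delta_rot": [0,0,0],"xyz": [0,0,0.02],"gripper": 0.05},{"delta_rot": [0,0,0],"xyz": [0,0,0],"gripper": 0.05},{"delta_rot": [0,0,0],"xyz": [0,0,0],"gripper": 0.05},{"delta_rot": [0,0,0],"xyz": [0,0,0],"gripper": 0.05}]'

```text
time: 54.95
tool_pos: [0.5996, -0.3078, 0.1346]
tcp_rot: [-2.483, 1.924, -0.005]
wrist_force: [0.2, -1.0, 0.2]
width: 0.587
```

```bash
python3 - <<'E'
from h import *
s,R=st(); print(s["time"],s["tool_pos"],R[0].round(3))
for n in ["top","side"]: [print("  ",*o) for o in rim(.55,.0215,.195,(n,))]
for n in ["top","side","wrist"]:
    c,P=cloud(n)
    p,_=near(P,c,.598,-.313,.05,.007,.014); print(n,"flange",len(p), circ(p,.034) if len(p)>5 else 0, (p[:,:2].min(0)+p[:,:2].max(0))/2,np.ptp(p[:,:2],axis=0),np.median(p[:,2]))
    p,_=near(P,c,.598,-.313,.03,.02,.045); print("  knob",len(p),p.mean(0),p.min(0),p.max(0))
    q=p[p[:,2]>.034]; print("  ktop",len(q),q.mean(0))
    cv2.imwrite(f"pics/{n}18.png",c["pixels"][:,:,::-1])
E
```

```text
54.95 [ 0.5996343  -0.30776435  0.1346089 ] [ 0.25  -0.968  0.003]
   top 127 [0.549  0.0252 0.0308] [0.549  0.0253] [0.5498 0.0254] 0.1989
   side 182 [0.5495 0.02   0.0308] [0.5495 0.02  ] [0.5497 0.0203] 0.1975
top flange 119 [ 0.59366956 -0.32526114] [ 0.59908898 -0.30262793] [0.05876266 0.04460776] 0.009874046832178296
  knob 21 [ 0.60049095 -0.30840372  0.03356617] [ 0.59199227 -0.31606113  0.02037068] [ 0.60963748 -0.30327127  0.04088992]
  ktop 12 [ 0.59988251 -0.30852366  0.03681911]
side flange 613 [ 0.60430396 -0.31165167] [ 0.60018051 -0.31794117] [0.06852706 0.06962539] 0.011356446085260097
  knob 112 [ 0.59771244 -0.32149478  0.03285667] [ 0.58984275 -0.32911018  0.02035386] [ 0.60816641 -0.30920396  0.03987745]
  ktop 68 [ 0.59897653 -0.31972704  0.03699816]
wrist flange 2996 [ 0.59524333 -0.31883405] [ 0.60121426 -0.31676682] [0.06700651 0.0672622 ] 0.011350921554333121
  knob 416 [ 0.60298066 -0.31613203  0.03537575] [ 0.59197519 -0.32654572  0.02006793] [ 0.6110172  -0.30718729  0.03916744]
  ktop 343 [ 0.60182021 -0.3165815   0.03716249]
```

View pics/wrist18.png

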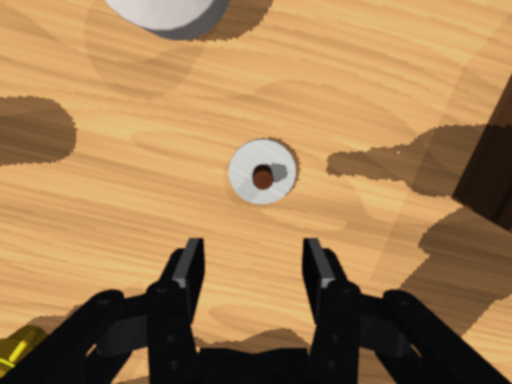

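View pics/side18.png

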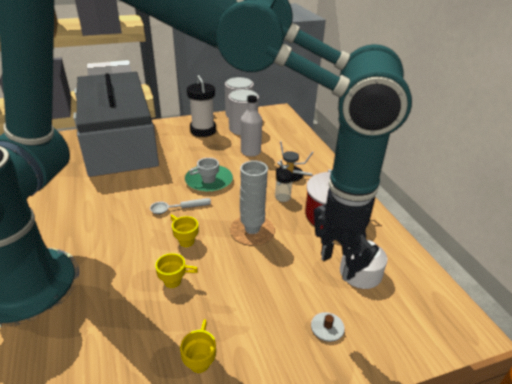

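Request:
arm_command --rows '[{"delta_rot": [0,0,0],"xyz": [0.0085,0.001,0.03],"gripper": 0.05},{"delta_rot": [0,0,0],"xyz": [0,0,0.035],"gripper": 0.05},{"delta_rot": [0,0,0],"xyz": [0,0,0.03],"gripper": 0.05},{"delta_rot": [0,0,0],"xyz": [0,0,0.015],"gripper": 0.05},{"delta_rot": [0,0,0],"xyz": [0,0,0.008],"gripper": 0.05},{"delta_rot": [0,0,0],"xyz": [0,0,0],"gripper": 0.05},{"delta_rot": [0,0,0],"xyz": [0,0,0],"gripper": 0.05}]'

```text
time: 55.9
tool_pos: [0.6008, -0.3165, 0.0161]
tcp_rot: [-2.483, 1.925, -0.004]
wrist_force: [-0.1, 0.4, 1.4]
width: 0.585
```

```bash
python3 - <<'E'
from h import *
s,R=st(); print(s["time"],s["tool_pos"],s["wrist_force"],to(.601,-.3163,.0145))
c,P=cloud("wrist")
p,_=near(P,c,.601,-.316,.03,.03,.045); print(len(p),p.mean(0),(p.min(0)+p.max(0))/2)
cv2.imwrite("pics/w19.png",c["pixels"][:,:,::-1])
E
```

```text
55.9 [ 0.60076024 -0.31654905  0.0161267 ] [-0.09712438  0.43133464  1.4186556 ] [-0.0002 -0.0003  0.0016]
990 [ 0.60317149 -0.31657026  0.03655923] [ 0.60184597 -0.31702689  0.03445088]
```

View pics/w19.png

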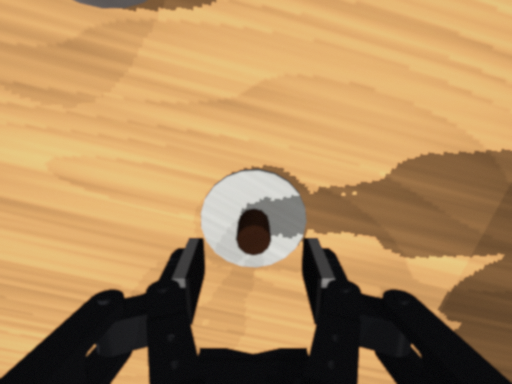

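Request:
arm_command --force 40 --rows '[{"delta_rot": [0,0,0],"xyz": [0,-0.001,0],"gripper": 0.04},{"delta_rot": [0,0,0],"xyz": [0,0,0],"gripper": 0.03},{"delta_rot": [0,0,0],"xyz": [0,0,0],"gripper": 0.02},{"delta_rot": [0,0,0],"xyz": [0,0,0],"gripper": 0.01},{"delta_rot": [0,0,0],"xyz": [0,0,0],"gripper": 0.01},{"delta_rot": [0,0,0],"xyz": [0,0,0],"gripper": 0.01},{"delta_rot": [0,0,0],"xyz": [0,0,0],"gripper": 0.01},{"delta_rot": [0,0,0],"xyz": [0,0,0],"gripper": 0.01}]'

```text
time: 56.75
tool_pos: [0.6004, -0.3157, 0.0144]
tcp_rot: [-2.483, 1.925, 0.0]
wrist_force: [0.1, -0.4, -0.0]
width: 0.112
```

Request:
arm_command --rows '[{"delta_rot": [0,0,0],"xyz": [0,0,-0.01],"gripper": 0.01},{"delta_rot": [0,0,0],"xyz": [0,0,-0.02],"gripper": 0.01},{"delta_rot": [0,0,0],"xyz": [0,0,-0.02],"gripper": 0.01},{"delta_rot": [0,0,0],"xyz": [0,0,-0.01],"gripper": 0.01},{"delta_rot": [0,0,0],"xyz": [0,0,0],"gripper": 0.01},{"delta_rot": [0,0,0],"xyz": [0,0,0],"gripper": 0.01}]'

```text
time: 57.35
tool_pos: [0.6004, -0.3156, 0.0745]
tcp_rot: [-2.483, 1.925, -0.0]
wrist_force: [0.2, -0.0, -0.5]
width: 0.114
```

```bash
python3 - <<'E'
from h import *
s,R=st(); print(s["time"],s["tool_pos"],s["wrist_force"],s["width"]*.0854)
c,P=cloud("side"); cv2.imwrite("pics/s20.png",cv2.resize(c["pixels"][230:370,250:400,::-1],None,fx=4,fy=4))
p,_=near(P,c,.601,-.316,.05,.03,.09); print(np.percentile(p[:,2],[0,1,5,50]))
p,_=near(P,c,.601,-.316,.05,.066,.075); print(len(p), (p.min(0)+p.max(0))/2,np.ptp(p,axis=0))
E
```

```text
57.35 [ 0.6003757  -0.31563742  0.07448134] [ 0.15331837 -0.02637193 -0.52355739] 0.009776154192822186
[0.03034997 0.03037324 0.03106534 0.03690629]Traceback (most recent call last):
  File "<stdin>", line 5, in <module>
    return umr_minimum(a, axis, None, out, keepdims, initial, where)
ValueError: zero-size array to reduction operation minimum which has no identity
```

View pics/s20.png

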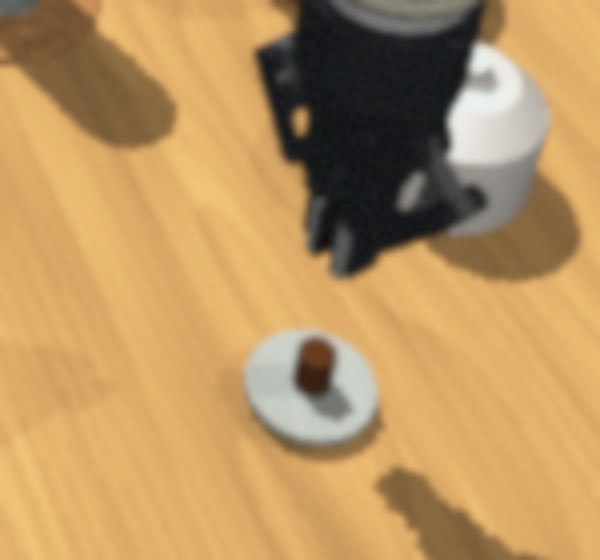

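```bash
python3 - <<'E'
from h import *
for n in ["top","side","wrist"]:
    c,P=cloud(n)
    p,_=near(P,c,.60,-.316,.09,.007,.014); q=p[:,:2]
    if len(p)>5: print(n,"flange",len(p), (q.min(0)+q.max(0))/2,np.ptp(q,axis=0))
    p,_=near(P,c,.60,-.316,.09,.030,.045); print("  ktop",len(p),p.mean(0) if len(p) else 0)
cv2.imwrite("pics/w20.png",c["pixels"][:,:,::-1])
E
```

```text
top flange 107 [ 0.59747    -0.29163209] [0.05662817 0.03410389]
  ktop 9 [ 0.59913828 -0.30779904  0.0333361 ]
side flange 608 [ 0.59985569 -0.31869093] [0.06779296 0.06794598]
  ktop 79 [ 0.59858047 -0.32047111  0.03646686]
wrist flange 4416 [ 0.6008953  -0.31689096] [0.06819589 0.06707456]
  ktop 575 [ 0.60258437 -0.31651313  0.0367379 ]
```

View pics/w20.png

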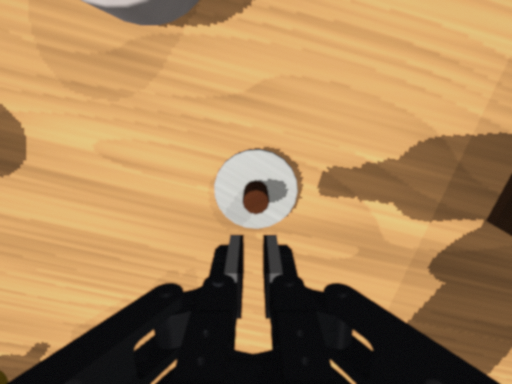

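```bash
python3 - <<'E'
from h import *
s,R=st(); c,P=cloud("wrist"); t=s["tool_pos"]; print(t,pix(c,t))
for v in (236,242,250,260,280):
    for u in (238,270): print(v,u,(R.T@(P[v,u]-t)).round(4), c["range_z"][v,u])
E
```

```text
[ 0.59954102 -0.31515978  0.07299503] (np.float64(251.8145263247736), np.float64(225.39179654412243))
236 238 [-0.0067 -0.0119 -0.0371] 0.15360878
236 270 [ 0.0092 -0.0119 -0.0371] 0.15357187
242 238 [-0.0064 -0.0125 -0.0443] 0.14662884
242 270 [ 0.0088 -0.0121 -0.0437] 0.1473041
250 238 [-0.0061 -0.0119 -0.0507] 0.14075586
250 270 [ 0.0084 -0.0125 -0.0518] 0.1395032
260 238 [-0.0057 -0.0123 -0.0597] 0.132052
260 270 [ 0.008  -0.0123 -0.0597] 0.13205612
280 238 [-0.0053 -0.009  -0.0693] 0.124053076
280 270 [ 0.0075 -0.0092 -0.0697] 0.123613894
```

```bash
python3 - <<'E'
from h import *
s,R=st(); c,P=cloud("wrist"); t=s["tool_pos"]
for v in range(228,240): print(v,(R.T@(P[v,238]-t)).round(4),(R.T@(P[v,270]-t)).round(4))
print(bot.grip_point_offset)
E
```

```text
228 [-0.0126  0.0376  0.0733] [0.0158 0.0371 0.0723]
229 [-0.0125  0.0379  0.0721] [0.0158 0.0385 0.0732]
230 [-0.0125  0.039   0.0724] [0.0159 0.0395 0.0733]
231 [-0.0126  0.0404  0.073 ] [0.0158 0.0401 0.0725]
232 [-0.0126  0.0412  0.0727] [0.0159 0.0416 0.0734]
233 [-0.0126  0.042   0.0724] [0.0159 0.0421 0.0726]
234 [-0.0127  0.0434  0.0733] [0.0159 0.043  0.0724]
235 [-0.0067 -0.0123 -0.0367] [ 0.0092 -0.0122 -0.0366]
236 [-0.0067 -0.0119 -0.037 ] [ 0.0091 -0.0129 -0.0389]
237 [-0.0066 -0.0124 -0.0391] [ 0.0091 -0.0123 -0.0389]
238 [-0.0066 -0.0122 -0.0398] [ 0.009  -0.0124 -0.04  ]
239 [-0.0065 -0.0122 -0.0407] [ 0.0091 -0.0116 -0.0397]
0.0187
```

```bash
python3 - <<'E'
from h import *
s,R=st(); t=s["tool_pos"]; print(t)
for n in ["side","top"]:
    c,P=cloud(n); p,_=near(P,c,t[0],t[1],.04,.05,.3); print(n,np.percentile(p[:,2],[0,.5,1,3]),len(p))
E
```

```text
[ 0.59978905 -0.31530655  0.07330415]
side [0.10581395 0.11039721 0.11298256 0.12022709] 2383
top [0.15276251 0.15373754 0.15471256 0.15936784] 82
```

The side and wrist depth agree that the fingertips sit about 33 to 36 mm above the reported TCP. That explains the missed knob and the slipped lower cup. I'll go lower in steps.

Request:
arm_command --rows '[{"delta_rot": [0,0,0],"xyz": [0.0015,-0.001,0],"gripper": 0.05},{"delta_rot": [0,0,0],"xyz": [0,0,0.025],"gripper": 0.05},{"delta_rot": [0,0,0],"xyz": [0,0,0.025],"gripper": 0.05},{"delta_rot": [0,0,0],"xyz": [0,0,0.015],"gripper": 0.05},{"delta_rot": [0,0,0],"xyz": [0,0,0.008],"gripper": 0.05},{"delta_rot": [0,0,0],"xyz": [0,0,0],"gripper": 0.05},{"delta_rot": [0,0,0],"xyz": [0,0,0],"gripper": 0.05}]'

```text
time: 58.45
tool_pos: [0.6024, -0.3173, 0.0022]
tcp_rot: [-2.483, 1.925, -0.002]
wrist_force: [0.7, 0.4, -0.3]
width: 0.585
```

```bash
python3 - <<'E'
from h import *
s,R=st(); t=s["tool_pos"]; print(t,s["wrist_force"],s["width"]*.0854)
c,P=cloud("wrist"); d=(P-t)@R
m=(abs(d[...,0])<.05)&(abs(d[...,1]+.012)<.006)&(d[...,2]<-.02)&(d[...,2]>-.1); print("tip max z tool",np.percentile(d[m][:,2],[99,100]))
p,_=near(P,c,.601,-.316,.03,.034,.045); print("knob",p.mean(0), R.T@(p.mean(0)-t))
cv2.imwrite("pics/w21.png",c["pixels"][:,:,::-1]); cv2.imwrite("pics/s21.png",cv2.resize(read_camera("side")["pixels"][250:370,260:390,::-1],None,fx=4,fy=4))
E
```

```text
[ 0.60243985 -0.31726584  0.00219737] [ 0.74625023  0.35695284 -0.31400605] 0.04995468848307089
tip max z tool [-0.02448185 -0.020065  ]
knob [ 0.60286908 -0.31609327  0.03790124] [-0.00100029 -0.00073656 -0.03570409]
```

View pics/w21.png

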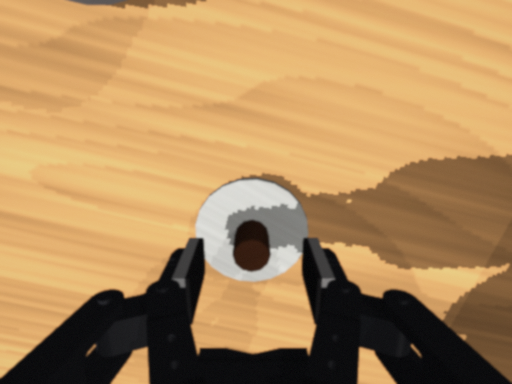

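View pics/s21.png

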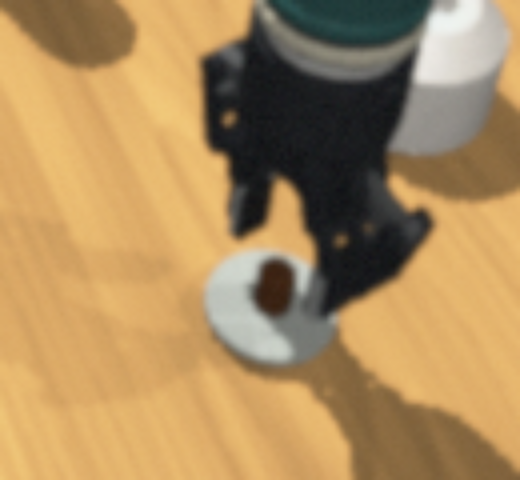

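Request:
arm_command --rows '[{"delta_rot": [0,0,0],"xyz": [-0.001,-0.0005,0.01],"gripper": 0.05},{"delta_rot": [0,0,0],"xyz": [0,0,0.008],"gripper": 0.05},{"delta_rot": [0,0,0],"xyz": [0,0,0],"gripper": 0.05},{"delta_rot": [0,0,0],"xyz": [0,0,0],"gripper": 0.05}]'

```text
time: 58.95
tool_pos: [0.6014, -0.3154, -0.0174]
tcp_rot: [2.483, -1.925, -0.002]
wrist_force: [1.1, 0.4, -0.2]
width: 0.588
```

Request:
arm_command --rows '[{"delta_rot": [0,0,0],"xyz": [0,0,0],"gripper": 0.04},{"delta_rot": [0,0,0],"xyz": [0,0,0],"gripper": 0.03},{"delta_rot": [0,0,0],"xyz": [0,0,0],"gripper": 0.022},{"delta_rot": [0,0,0],"xyz": [0,0,0],"gripper": 0.015},{"delta_rot": [0,0,0],"xyz": [0,0,0],"gripper": 0.01},{"delta_rot": [0,0,0],"xyz": [0,0,0],"gripper": 0.01},{"delta_rot": [0,0,0],"xyz": [0,0,0],"gripper": 0.01}]'

```text
time: 59.65
tool_pos: [0.6024, -0.316, -0.0161]
tcp_rot: [-2.483, 1.925, -0.001]
wrist_force: [0.4, 0.6, 2.4]
width: 0.219
```

Request:
arm_command --rows '[{"delta_rot": [0,0,0],"xyz": [0,0,-0.01],"gripper": 0.01},{"delta_rot": [0,0,0],"xyz": [0,0,-0.02],"gripper": 0.01},{"delta_rot": [0,0,0],"xyz": [0,0,-0.04],"gripper": 0.01},{"delta_rot": [0,0,0],"xyz": [0,0,-0.045],"gripper": 0.01},{"delta_rot": [0,0,0],"xyz": [0,0,-0.045],"gripper": 0.01},{"delta_rot": [0,0,0],"xyz": [0,0,-0.04],"gripper": 0.01},{"delta_rot": [0,0,0],"xyz": [0,0,-0.03],"gripper": 0.01},{"delta_rot": [0,0,0],"xyz": [0,0,-0.005],"gripper": 0.01},{"delta_rot": [0,0,0],"xyz": [0,0,0],"gripper": 0.01}]'

```text
time: 60.55
tool_pos: [0.6025, -0.316, 0.2198]
tcp_rot: [-2.483, 1.925, -0.004]
wrist_force: [-0.4, 0.3, -1.6]
width: 0.218
```

```bash
python3 - <<'E'
from h import *
s,R=st(); t=s["tool_pos"]; print(s["time"],t,s["wrist_force"],s["width"]*.0854,to(.5515,.0225))
for n in ["top","side"]: [print("  ",*o) for o in rim(.55,.0215,.195,(n,))]
c,P=cloud("side"); cv2.imwrite("pics/s22.png",c["pixels"][:,:,::-1])
p,_=near(P,c,.601,-.316,.05,.15,.25); print(np.percentile(p[:,2],[0,1,5]))
E
```

```text
60.55 [ 0.60247139 -0.31603545  0.21982144] [-0.42056101  0.31431967 -1.58059212] 0.01860267536492733 [-0.3406 -0.035  -0.0005]
   top 133 [0.549  0.0252 0.0308] [0.549  0.0252] [0.5497 0.0254] 0.1984
   side 178 [0.5494 0.02   0.0307] [0.5495 0.0201] [0.5498 0.0208] 0.1976
[0.23854449 0.23890716 0.24075887]
```

View pics/s22.png

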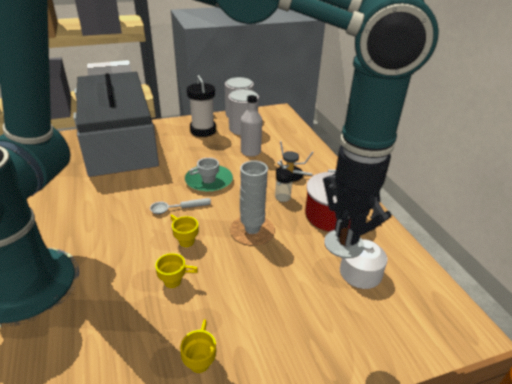

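Request:
arm_command --rows '[{"delta_rot": [0,0,0],"xyz": [-0.02,-0.002,0],"gripper": 0.01},{"delta_rot": [0,0,0],"xyz": [-0.034,-0.004,0],"gripper": 0.01},{"delta_rot": [0,0,0],"xyz": [-0.034,-0.004,0],"gripper": 0.01},{"delta_rot": [0,0,0],"xyz": [-0.034,-0.003,0],"gripper": 0.01},{"delta_rot": [0,0,0],"xyz": [-0.034,-0.003,0],"gripper": 0.01},{"delta_rot": [0,0,0],"xyz": [-0.034,-0.004,0],"gripper": 0.01},{"delta_rot": [0,0,0],"xyz": [-0.034,-0.003,0],"gripper": 0.01},{"delta_rot": [0,0,0],"xyz": [-0.034,-0.003,0],"gripper": 0.01},{"delta_rot": [0,0,0],"xyz": [-0.034,-0.004,0],"gripper": 0.01},{"delta_rot": [0,0,0],"xyz": [-0.03,-0.003,0],"gripper": 0.01},{"delta_rot": [0,0,0],"xyz": [-0.019,-0.002,0],"gripper": 0.01},{"delta_rot": [0,0,0],"xyz": [0,0,0],"gripper": 0.01}]'

```text
time: 61.9
tool_pos: [0.5488, 0.0263, 0.2166]
tcp_rot: [2.485, -1.92, -0.006]
wrist_force: [0.2, 0.6, -0.7]
width: 0.222
```

Request:
arm_command --rows '[{"delta_rot": [0,0,0],"xyz": [0,0,0],"gripper": 0.01},{"delta_rot": [0,0,0],"xyz": [0,0,0],"gripper": 0.01},{"delta_rot": [0,0,0],"xyz": [0,0,0],"gripper": 0.01}]'

```text
time: 62.2
tool_pos: [0.5508, 0.0224, 0.2181]
tcp_rot: [2.481, -1.926, -0.001]
wrist_force: [-0.2, 0.0, -0.3]
width: 0.22
```

```bash
python3 - <<'E'
from h import *
s,R=st(); t=s["tool_pos"]; print(s["time"],t,s["wrist_force"],R[0].round(3),R[2].round(3),to(.5515,.0228,.173))
[print("  ",*o) for o in rim(.55,.0215,.195,("side","wrist"))]
for n in["side","wrist"]:
    c,P=cloud(n); p,_=near(P,c,.551,.0225,.05,.205,.262); print(n,np.percentile(p[:,2],[0,1,5]).round(4), np.histogram(p[:,2],np.arange(.205,.265,.004))[0])
cv2.imwrite("pics/w22.png",c["pixels"][:,:,::-1])
cv2.imwrite("pics/s23.png",cv2.resize(read_camera("side")["pixels"][100:260,180:340,::-1],None,fx=3.7,fy=3.7))
E
```

```text
62.2 [0.55083492 0.02236617 0.21806096] [-0.17207098  0.03107139 -0.33919047] [ 0.248 -0.969 -0.001] [ 0.     0.001 -1.   ] [-0.0003 -0.0008  0.0451]
   side 181 [0.5496 0.0204 0.0308] [0.5497 0.0204] [0.5499 0.0208] 0.1973
   wrist 884 [0.552  0.0231 0.0308] [0.5511 0.0229] [0.551  0.0229] 0.1971
side [0.2357 0.2405 0.2426] [  0   0   0   0   0   0   0   2   9  75 200  15  12  22   5]
wrist [0.2413 0.2428 0.2446] [   0    0    0    0    0    0    0    0    0  787 5098  122  220  343
   97]
```

View pics/w22.png

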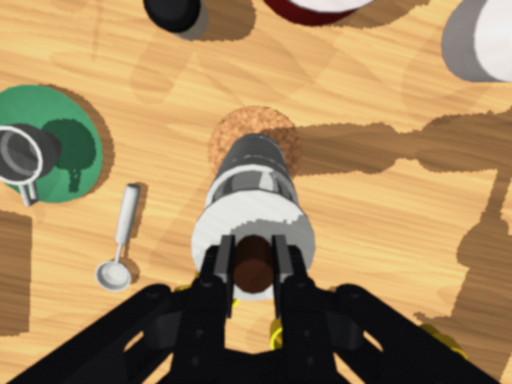

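View pics/s23.png

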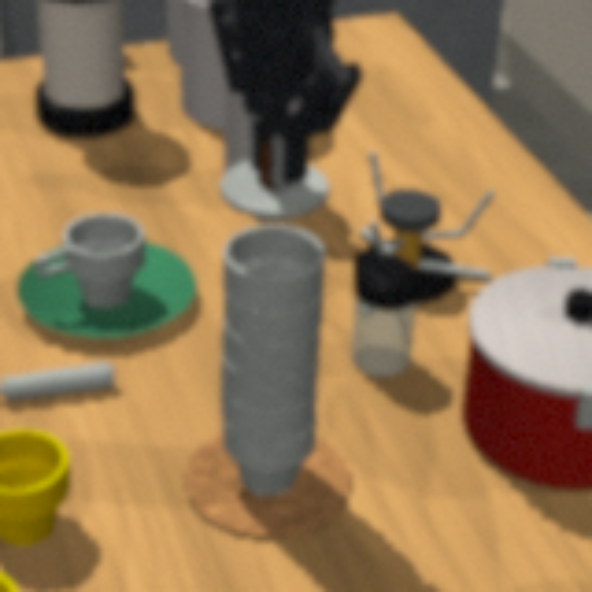

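```bash
python3 - <<'E'
from h import *
for n in["side","wrist"]:
    c,P=cloud(n); p,_=near(P,c,.551,.0225,.05,.241,.250); q=p[:,:2]
    print(n,len(q),(q.min(0)+q.max(0))/2,np.ptp(q,axis=0),np.median(p[:,2]))
    r=least_squares(lambda a:np.hypot(q[:,0]-a[0],q[:,1]-a[1]).clip(.034)-.034,[.551,.0225]).x; print(r)
E
```

```text
side 277 [0.54858749 0.01823636] [0.06730695 0.0672905 ] 0.24565078785793343
[0.54783959 0.01846097]
wrist 5926 [0.54982264 0.02209307] [0.0683365 0.0670835] 0.2458400802346466
[0.55012028 0.0221721 ]
```

Request:
arm_command --rows '[{"delta_rot": [0,0,0],"xyz": [-0.001,-0.0015,0.012],"gripper": 0.01},{"delta_rot": [0,0,0],"xyz": [0,0,0.012],"gripper": 0.01},{"delta_rot": [0,0,0],"xyz": [0,0,0.008],"gripper": 0.01},{"delta_rot": [0,0,0],"xyz": [0,0,0.006],"gripper": 0.01},{"delta_rot": [0,0,0],"xyz": [0,0,0.004],"gripper": 0.01},{"delta_rot": [0,0,0],"xyz": [0,0,0.003],"gripper": 0.01},{"delta_rot": [0,0,0],"xyz": [0,0,0.001],"gripper": 0.01},{"delta_rot": [0,0,0],"xyz": [0,0,0],"gripper": 0.01},{"delta_rot": [0,0,0],"xyz": [0,0,0],"gripper": 0.01}]'

```text
time: 63.45
tool_pos: [0.5525, 0.0245, 0.1729]
tcp_rot: [-2.482, 1.925, -0.001]
wrist_force: [0.6, 0.5, 0.4]
width: 0.217
```

```bash
python3 - <<'E'
from h import *
s,R=st(); t=s["tool_pos"]; print(s["time"],t,s["wrist_force"])
c,P=cloud("wrist"); p,_=near(P,c,.551,.0225,.05,.19,.21); print(np.median(p[:,2]))
cv2.imwrite("pics/s24.png",cv2.resize(read_camera("side")["pixels"][100:260,180:340,::-1],None,fx=3.7,fy=3.7))
E
```

```text
63.45 [0.55250648 0.02450501 0.17289306] [0.55997336 0.52761289 0.37908811]
0.20030528227586658
```

View pics/s24.png

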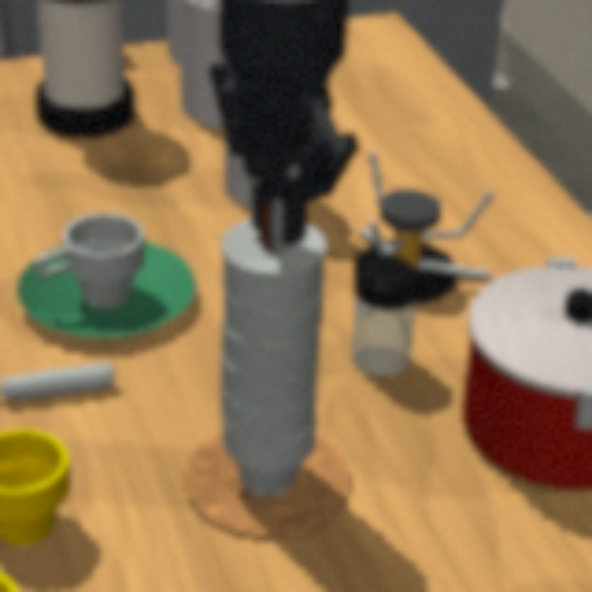

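Request:
arm_command --rows '[{"delta_rot": [0,0,0],"xyz": [0,0,0.0005],"gripper": 0.021},{"delta_rot": [0,0,0],"xyz": [0,0,0],"gripper": 0.025},{"delta_rot": [0,0,0],"xyz": [0,0,0],"gripper": 0.035},{"delta_rot": [0,0,0],"xyz": [0,0,0],"gripper": 0.045},{"delta_rot": [0,0,0],"xyz": [0,0,0],"gripper": 0.045},{"delta_rot": [0,0,0],"xyz": [0,0,-0.015],"gripper": 0.045},{"delta_rot": [0,0,0],"xyz": [0,0,-0.03],"gripper": 0.045},{"delta_rot": [0,0,0],"xyz": [0,0,-0.04],"gripper": 0.045},{"delta_rot": [0,0,0],"xyz": [0.02,0,-0.02],"gripper": 0.045},{"delta_rot": [0,0,0],"xyz": [0.045,0,0],"gripper": 0.045},{"delta_rot": [0,0,0],"xyz": [0.045,0,0],"gripper": 0.045},{"delta_rot": [0,0,0],"xyz": [0.045,0,0],"gripper": 0.045}]'

```text
time: 64.75
tool_pos: [0.5916, -0.127, 0.2791]
tcp_rot: [-2.483, 1.923, -0.004]
wrist_force: [0.5, 0.6, 1.3]
width: 0.531
```

Request:
arm_command --rows '[{"delta_rot": [0,0,0],"xyz": [0.03,0,0],"gripper": 0.045},{"delta_rot": [0,0,0],"xyz": [0,0,0],"gripper": 0.045},{"delta_rot": [0,0,0],"xyz": [0,0,0],"gripper": 0.045},{"delta_rot": [0,0,0],"xyz": [0,0,0],"gripper": 0.045}]'

```text
time: 65.15
tool_pos: [0.5982, -0.1538, 0.2776]
tcp_rot: [-2.483, 1.924, -0.0]
wrist_force: [0.6, 0.8, -0.7]
width: 0.529
```

```bash
python3 - <<'E'
from h import *
s,R=st(); print(s["time"],s["tool_pos"])
for n in ["top","side"]:
    c,P=cloud(n)
    p,_=near(P,c,.55,.022,.05,.196,.206); q=p[:,:2]; print(n,"lid flange",len(q),(q.min(0)+q.max(0))/2,np.ptp(q,axis=0),np.median(p[:,2]))
    A=np.c_[q-q.mean(0),np.ones(len(q))]; print("  tilt",np.linalg.lstsq(A,p[:,2],rcond=None)[0])
    p,_=near(P,c,.55,.022,.03,.215,.24); print("  knob",p.mean(0),p[:,2].max())
    [print("  mug",*o) for o in rim(.494,.28,.064,(n,))]
    # axis at several heights
    for z in (.055,.08,.105,.13,.157,.185):
        p,_=near(P,c,.55,.022,.05,z-.006,z+.006); p=p[np.hypot(p[:,0]-.55,p[:,1]-.022)>.02]
        if len(p)>20: print("  wall",z,circ(p,.033,[.55,.021]).round(4),len(p))
    cv2.imwrite(f"pics/{n}25.png",c["pixels"][:,:,::-1])
E
```

```text
65.15 [ 0.59818371 -0.15375801  0.27757696]
top lid flange 457 [0.54969563 0.02689668] [0.06725879 0.06529058] 0.1989590522330864
  tilt [2.17043983e-03 5.28815510e-08 1.99126676e-01]
  knob [0.54845284 0.02595472 0.22418339] 0.2312187555990326
  mug top 124 [0.492  0.2812 0.0311] [0.492  0.2811] [0.4917 0.2823] 0.0692
side lid flange 319 [0.55031943 0.0208771 ] [0.06672296 0.06696618] 0.20016809381012413
  tilt [0.00406834 0.0119226  0.20010836]
  knob [0.5487857  0.01806487 0.22304784] 0.22829612365789909
  mug side 117 [0.492  0.2756 0.0313] [0.492  0.2756] [0.4913 0.2757] 0.0682
  wall 0.055 [0.5493 0.0188] 93
  wall 0.08 [0.5485 0.0201] 97
  wall 0.105 [0.5489 0.0207] 101
  wall 0.13 [0.5494 0.0217] 103
  wall 0.157 [0.5504 0.0214] 106
  wall 0.185 [0.55   0.0219] 115
```

View pics/side25.png

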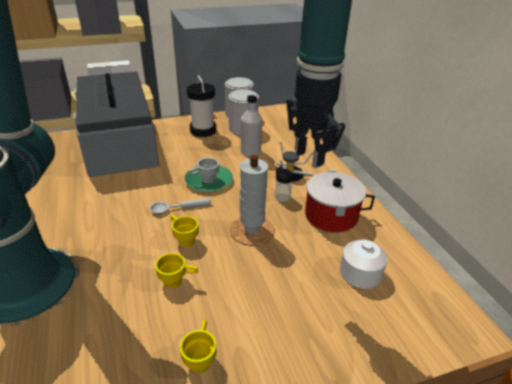

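View pics/top25.png

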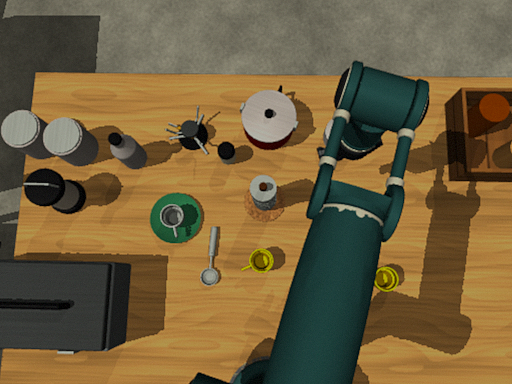

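```bash
python3 -c "
from workcell import bot
print(bot.read_state()['time']); print(bot.finish_job())"
```

```text
65.35
the job is handed in; nothing more can be done
None
```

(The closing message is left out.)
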